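# Lock up and load the microscopy bench riser

## Task

The small riser on the lab bench is only loosely put together: turn both cams in its deck clockwise as far as they go, until their slots have drawn both end panels tight against the deck. Only then load it: hang every pair of ear defenders over the front bar, a cup on either side, and stack all the slide boxes flat and squarely in a single column on the middle of the deck between the two cams, long sides parallel to the bar. Leave the other things on the bench standing where they are.

Things in the scene. Friction and masses are not known exactly. Their poses are not given: they have to be found in the camera images.
- deck: cream deck board of the bench riser, 130 (x) x 260 (y) x 22 mm, fixed; top 160 mm above the bench. Origin: centre of its underside; x away from the robot, y left along the board (the whole riser turns with it). End panels stand at its y ends; the cams sit in round holes in it at y = +95 and -95 mm, x = 0. The column of boxes goes in the middle, x = y = 0.
- bar: round steel hanging bar of the riser, diameter 16 mm, fixed between the end panels (260 mm apart), 155 mm nearer the robot than the deck's centre line. Origin at its middle, 145 mm above the bench; y along the bar, x across, axes parallel to the deck's. Only bench lies beneath it; the deck's front edge is 90 mm from its axis.
- cam_left (a joint): angle (rad) of the left cam, a 45 mm zinc cam sunk in the deck near its +y end: 0 = slack, grows clockwise seen from above, stop at 2.2. Its curved slot catches the stud's head at about 0.6 and has drawn the panel home at about 2.0. Starts between 0 and 0.35; stays where it is left; turning takes under 0.5 N m.
- cam_left_grip (a point): middle of the proud part of the left cam's black thumb wing, on the cam's vertical axis, 15 mm above the deck's top. The wing is an upright plate 45 mm long (x axis of this frame, turning with the cam), 9 mm thick (y axis), reaching from the deck's top to 29 mm above it.
- panel_left (a joint): how far (m) the left end panel is drawn in: 0 = 6 mm off the deck's edge, 0.006 = tight against it. The panel, an 18 mm cream board 300 mm long (x), 160 mm high, flush with the deck's top, slides on dowels (5 N friction); its steel headed stud reaches through the deck's edge into the left cam.
- cam_right (a joint): angle (rad) of the right cam, a 45 mm zinc cam sunk in the deck near its -y end: 0 = slack, grows clockwise seen from above, stop at 2.2. Its curved slot catches the stud's head at about 0.6 and has drawn the panel home at about 2.0. Starts between 0 and 0.35; stays where it is left; turning takes under 0.5 N m.
- cam_right_grip (a point): middle of the proud part of the right cam's black thumb wing, on the cam's vertical axis, 15 mm above the deck's top. The wing is an upright plate 45 mm long (x axis of this frame, turning with the cam), 9 mm thick (y axis), reaching from the deck's top to 29 mm above it.
- panel_right (a joint): how far (m) the right end panel is drawn in: 0 = 6 mm off the deck's edge, 0.006 = tight against it. The panel, an 18 mm cream board 300 mm long (x), 160 mm high, flush with the deck's top, slides on dowels (5 N friction); its steel headed stud reaches through the deck's edge into the right cam.
- box1_center (a point): centre of a closed slide box (white lid, grey base), 66 (x) x 92 (y) x 28 mm high (z), about 140 g; lies flat on the bench. All slide boxes are alike; 3 to 5 of the 5 are there.
- box2_center (a point): centre of a closed slide box (white lid, grey base), 66 (x) x 92 (y) x 28 mm high (z), about 140 g; lies flat on the bench. All slide boxes are alike; 3 to 5 of the 5 are there.
- box3_center (a point): centre of a closed slide box (white lid, grey base), 66 (x) x 92 (y) x 28 mm high (z), about 140 g; lies flat on the bench. All slide boxes are alike; 3 to 5 of the 5 are there.
- box4_center (a point): centre of a closed slide box (white lid, grey base), 66 (x) x 92 (y) x 28 mm high (z), about 140 g; lies flat on the bench. All slide boxes are alike; 3 to 5 of the 5 are there.
- box5_center (a point): centre of a closed slide box (white lid, grey base), 66 (x) x 92 (y) x 28 mm high (z), about 140 g; lies flat on the bench. All slide boxes are alike; 3 to 5 of the 5 are there.
- muff1_pad (a point): point in the grey pad (50 x, 26 y, 17 mm high: from 7 below to 10 mm above this point) on the crown of ear defenders, rigid, 180 g, standing upright on two cups. Band's underside, to rest on the bar, is 11.5 mm below this point; cups' feet 150 mm below. Arch in the x-z plane: 138 mm wide, 63 mm clear between the cups; cups 58 mm wide in y; same if turned half round. 1 or 2 are there.
- muff2_pad (a point): point in the grey pad (50 x, 26 y, 17 mm high: from 7 below to 10 mm above this point) on the crown of ear defenders, rigid, 180 g, standing upright on two cups. Band's underside, to rest on the bar, is 11.5 mm below this point; cups' feet 150 mm below. Arch in the x-z plane: 138 mm wide, 63 mm clear between the cups; cups 58 mm wide in y; same if turned half round. 1 or 2 are there.
- petri: pair of closed Petri dishes, 90 mm across, 28 mm high, to be left alone; origin at the centre of the underside
- vial: small glass vial with a black cap, 26 mm across, 66 mm high, to be left alone; origin at the centre of the underside
- specimen: square clear specimen jar with white lid, 80 x 80 x 99 mm, to be left alone; origin at the centre of the underside
- beaker: glass beaker, 70 mm across, 90 mm high, to be left alone; origin at the centre of the underside
- reagent: amber reagent bottle, 68 mm across, 150 mm high, to be left alone; origin at the centre of the underside
Things that resemble listed ones, but are neither listed nor needed, are in the scene too. What is shaped like the part that bears box1_center but orange or pink is not meant.

How it is judged:
By the outcome, as a careful person would: the job done as asked, in the order asked, and still so for the second after the job is handed in, with the robot touching nothing.
Of box1, box2, box3, box4, box5 only 3 to 5 are there at a start; the rules pass over those that are not, and their reading is None.
Of muff1, muff2 only 1 to 2 are there at a start; the rules pass over those that are not, and their reading is None.
At some moment in a run one of box1, box2, box3, box4, box5 may be knocked a few centimetres aside while the robot is not near it.
It also fails if it takes over 210 s, if anything falls off the work surface, if the arm or the gripper's body presses on something with over 40 N, if the wrist force passes 120 N, or if a joint passes its speed limit or range.

## Robot

A 7-joint arm with a two-finger parallel gripper is mounted at the origin on the work surface. World frame = base frame: x ahead of the robot, y to its left, z up, the work surface at z = 0. Lengths are in mm, angles in rad, forces in N, time in s.
With the tool pointing down it reaches from about 425 to 925 mm from the base axis. Payload 6.8 kg.
Tool frame: the origin (TCP) lies on the centre line of the jaws, within the pads' length; the fingertips stand 14 mm ahead of it and the grasp point (between the pads) lies 5 mm behind it; z points along the fingers, y is the line along which they close (so a half turn about z gives the same grasp; the last joint's range is limited). The gripper opens to 88 mm and grips with 3 to 60 N. Pads are 20 mm wide; open, the fingers measure 115 mm over their backs; the gripper's body (75 mm by 178 mm) begins 61 mm behind the grasp point.
Start: joints at [-1.411, 0.477, 0.022, 1.555, -0.011, 1.109, -0.083], TCP at [178.608, 650.958, 236.664] pointing down, gripper open.
Joint ranges: [-2.96, 2.96], [-0.34, 2.1], [-1.41, 1.46], [0.24, 2.44], [-1.37, 4.51], [0.17, 1.92], [-2.96, 2.96]. Speed limits (rad/s): [2.39, 2.39, 3.14, 3.14, 3.14, 3.14, 3.14].

## Interface

Orientations are given as a unit quaternion [x, y, z, w].
In Python, from rig import robot gives the robot as it stands.
- The arm moves only by the tool arm_command, never from a script. Its argument "increments" is a list of rows, each a list of 7 numbers: the opening, from -1 (shut) to 1 (fully open), then the shift along the tool's x, y, z each as a share of 25 mm, from -1 to 1, then the turn, a rotation vector about the tool's x, y, z each as a share of 0.1 rad, from -1 to 1. In form: [[claw, tx, ty, tz, ax, ay, az], ...]. A call has 1 to 5 rows; each row shifts and turns the commanded pose from where the row before left it, along the tool's axes as they then stand; what a row does not reach is not made up. A row lasts 1/8 s, in which the tool goes at most 62.5 mm and 10.7 degrees, less where a joint would pass 70% of its speed; a pose out of reach is approached as far as the arm can. A call with a number of a shift or a turn outside -1 to 1 is refused whole. A call with a gripper value outside its range is refused whole. The fingers move at their own pace and stop on an object; "grip_force" is the grip in N (left out, the last holds). Time passes only in rows, so rows that do not move let the fingers close. It gives the time, the measured TCP pose, the force, the opening and the grip force at its end, in the units of the state.
- robot.observe(): the state, without advancing time (a new reading comes with each control period).
- robot.camera(name): name is "scene" or "top"; returns a dict with "img" (400x640x3 uint8, red, green, blue), "depth" (400x640 float32, mm along the optical axis (not along the pixel's ray), 0 where there is no reading), "K" (3x3 intrinsics, pixels), "rvec" (rotation vector, rad) and "tvec" (3), from world to camera coordinates, as OpenCV has them. Camera axes: x right, y down, z forward; pixel columns grow to the right and rows downward; lengths in mm; the calibration is good to about 2 mm. A picture is of the moment at which its call begins.
- robot.sign_off(): hands the job in; it is judged then, once.
Trained networks look in a picture, given as the dict that the camera call returned (one of the last four; its "shot" number tells which), for a name from the list of things; names that differ only in an ending like _2 or _b are one class to them, and where a whole thing is asked for, a point or a joint stands for the part that bears it (a point fixed in the world has none). Each returns a list of dicts, best first, with "score" (0 to 1); they miss things now and then, are a little off and sometimes report something else, mostly with a low value. They report only what shows in the picture. A call takes as long as a camera call. They do not tell look-alikes from the thing itself.
- robot.boxes_of(picture, thing): "box" ([left, top, right, bottom] in pixels, round what is visible of it).
- robot.tip_of(picture, thing): "centre" ([column, row] in pixels: a listed point, or the origin of a listed thing).
The state is a dict: "t": time; "joint_positions": joint angles; "dq": joint speeds; "tau": joint torques, N m; "tcp_pos": TCP position; "tcp_rot": TCP orientation; "contact_force": force on the tool from outside, world axes, zero at the start; "moment": the same for the moment, N m; "finger_gap": finger opening in mm; "gripper_force": force on a finger pad.
Only numpy, scipy, OpenCV 4.12 (cv2) and the standard library are available. Lean on these libraries where they do the work, as an engineer would, in place of code of your own. Each camera call takes 0.05 s, during which the arm holds its last target. There are 200 camera calls.

## Working session

There is one attempt and no reset: what is moved stays moved. The work goes in short steps, Python scripts to look and compute and a tool call to move; the robot and the scene stay as the last step left them, time stands still between calls to the robot, and variables do not carry over. Pictures are saved under pics/ and viewed, at most 14 in all, crops included, and the job is handed in when it is done.

Besides the shell and the picture viewer there is one more tool, called by a JSON object that holds its "api" and its "payload". arm_command: Moves the arm, as the interface text tells. Its arguments: {"type":"object","properties":{"increments":{"type":"array"},"grip_force":{"type":"number"}},"required":["increments"]}

```bash
mkdir -p pics; ls; cat > h.py <<'E'
import numpy as np, cv2
from rig import robot
from scipy.spatial.transform import Rotation as R
def cam(n): return robot.camera(n)
def w(p,u,v,z=None,r=1):
    """pixel -> world; z: known plane height, else depth"""
    K=p["K"];Rm=cv2.Rodrigues(np.array(p["rvec"],float))[0];t=np.array(p["tvec"],float).ravel()
    d=np.linalg.inv(K)@[u,v,1.]
    o=-Rm.T@t; dw=Rm.T@d
    if z is not None: return o+dw*(z-o[2])/dw[2]
    u,v=int(round(u)),int(round(v)); a=p["depth"][max(0,v-r):v+r+1,max(0,u-r):u+r+1]; a=a[a>0]
    return o+dw*np.median(a) if len(a) else np.full(3,np.nan)
def save(p,n,crop=None,s=1):
    im=p["img"][:,:,::-1]
    if crop: im=im[crop[1]:crop[3],crop[0]:crop[2]]
    cv2.imwrite("pics/"+n+".png",cv2.resize(im,None,fx=s,fy=s,interpolation=cv2.INTER_CUBIC))
E
python3 - <<'E'
from h import *
np.set_printoptions(precision=1,suppress=True)
for n in("top","scene"):
    p=cam(n);save(p,n+"1",s=1.25)
    for th in["deck","bar","cam_left_grip","cam_right_grip","box1_center","muff1_pad","petri","vial","specimen","beaker","reagent"]:
        for q in robot.tip_of(p,th):
            if q["score"]>.2: print(n,th,round(q["score"],2),np.array(q["centre"]),w(p,*q["centre"]))
s=robot.observe();print(s)
E
```

```text
pics
top deck 0.8 [296.5 139.8] [667.1  25.1 158.2]
top bar 0.96 [301.9 186.9] [511.2   5.4 138.1]
top cam_left_grip 0.41 [272.1 138.4] [659.5 102.6 189.4]
top cam_right_grip 0.71 [325.2 133.8] [678.  -69.4 186.6]
top box1_center 0.81 [279.2 237.3] [357.2  85.3  27.6]
top box1_center 0.67 [236.9 257.3] [287.1 228.6  28.5]
top box1_center 0.62 [229.2 181.2] [556.9 270.1  27.4]
top box1_center 0.61 [194.8 280.3] [208.6 368.1  26.5]
top box1_center 0.57 [224.8 218.3] [422.8 278.7  24.9]
top box1_center 0.46 [231.  138.1] [707.3 264.6  61.7]
top muff1_pad 0.59 [417.9 219.2] [ 403.7 -365.6  159. ]
top petri 0.84 [187.4 169.5] [599.2 423.1  27.2]
top vial 0.59 [199.3 249.2] [311.5 351.9  55.4]
top specimen 0.77 [442.8 234.1] [ 364.6 -462.    97. ]
top specimen 0.5 [224.3 216.1] [430.2 280.4  27.2]
top beaker 0.83 [454.9 198.1] [ 489.4 -514.5   85.4]
top reagent 0.79 [231.1 134.1] [710.2 257.9  93.5]
top reagent 0.48 [454.3 199.1] [ 486.1 -512.4   84.6]
scene deck 0.55 [323.7 259.5] [686.   10.5 159.2]
scene bar 0.91 [334.3 213.4] [525.4   3.4 149. ]
scene cam_left_grip 0.61 [364.  259.2] [
[... 514 characters left out ...]
4 408.4  26.5]
scene petri 0.36 [255.  160.9] [ 397.1 -276.2  158.3]
scene vial 0.71 [454.5 211.8] [334.5 360.4  22.1]
scene specimen 0.98 [196.3 176.2] [ 410.2 -487.9   39. ]
scene beaker 0.62 [169.2 201.2] [ 534.  -525.8   47.6]
scene reagent 0.61 [410.7 327.6] [772.9 267.9  58.6]
{'t': 1.2, 'joint_positions': array([-1.4,  0.5,  0. ,  1.6, -0. ,  1.1, -0.1]), 'dq': array([-0., -0., -0., -0.,  0., -0.,  0.]), 'tau': array([  0. , -58.3,   1.5, -27.3,  -0.1,   0. ,   0. ]), 'tcp_pos': array([178.6, 651. , 236.7]), 'tcp_rot': array([ 0.1,  1. ,  0. , -0. ]), 'contact_force': array([-0.2,  0.4,  0.1]), 'moment': array([ 0. ,  0. , -0.1]), 'gripper_force': 0.0, 'finger_gap': 88.25991550665101}
```

View pics/top1.png

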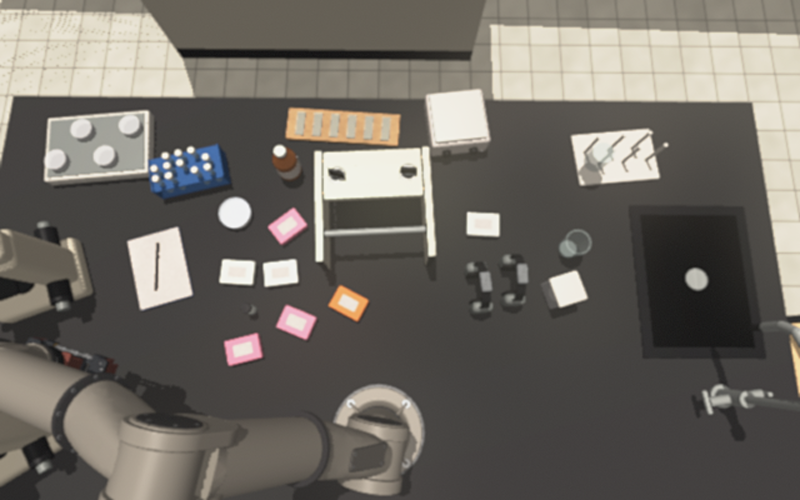

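View pics/scene1.png

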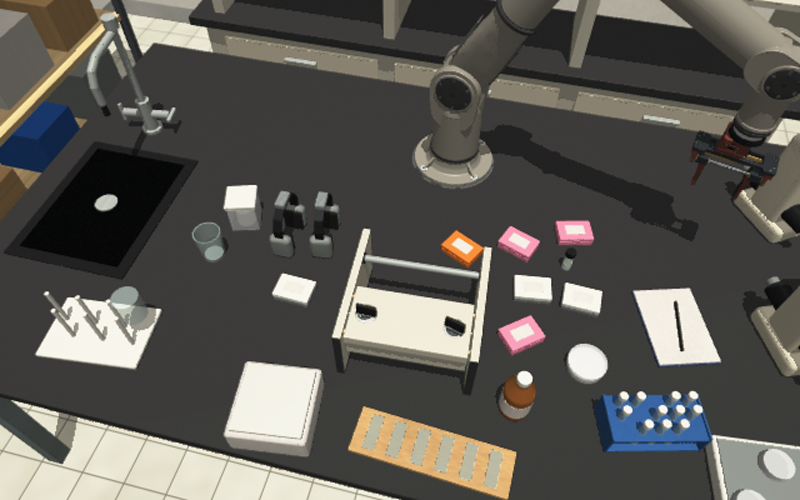

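The pictures show three white boxes (top picture, 800 px scale: 238,272; 280,272; 483,224). The pink and orange ones are decoys. Two muffs stand at about (480,285) and (515,280), and the riser is at about (372,200) with black wings at (337,173) and (408,170). Next I'll measure them from the depth.

```bash
cat >> h.py <<'E'
def cloud(p):
    K=p["K"];Rm=cv2.Rodrigues(np.array(p["rvec"],float))[0];t=np.array(p["tvec"],float).ravel()
    v,u=np.mgrid[:400,:640]; d=p["depth"].astype(float)
    c=np.stack([(u-K[0,2])/K[0,0]*d,(v-K[1,2])/K[1,1]*d,d],-1)
    P=(c-t)@Rm; P[d==0]=np.nan
    return P
def reg(P,m,x,y,z):
    return m&(P[...,0]>x[0])&(P[...,0]<x[1])&(P[...,1]>y[0])&(P[...,1]<y[1])&(P[...,2]>z[0])&(P[...,2]<z[1])
def rect(X):
    (cx,cy),(a,b),g=cv2.minAreaRect(X[:,:2].astype(np.float32))
    if a<b: a,b,g=b,a,g+90
    return np.round([cx,cy,a,b,(g+90)%180-90],1)  # long axis direction deg from x
def pca(X):
    c=X.mean(0);u,s,v=np.linalg.svd(X-c,full_matrices=False);return c,np.degrees(np.arctan2(v[0,1],v[0,0])),s/np.sqrt(len(X))
E
cat > m.py <<'E'
from h import *
np.set_printoptions(precision=1,suppress=True)
for n in("top","scene"):
    p=cam(n);P=cloud(p);im=p["img"].astype(int)
    white=(im.min(-1)>120)
    print(n)
    X=P[reg(P,im.min(-1)>100,(420,800),(-250,250),(150,168))];print(" riser top",len(X),rect(X),np.median(X[:,2]))
    X=P[reg(P,im.max(-1)>0,(480,540),(-90,110),(125,165))];print(" bar",len(X),pca(X))
    for y in((50,170),(-150,-30)):
        X=P[reg(P,im.max(-1)<110,(600,740),y,(168,200))];c=pca(X);print(" wing",len(X),c,rect(X))
    m=reg(P,(im.min(-1)>110)&(im.max(-1)-im.min(-1)<40),(300,700),(-420,420),(18,36)).astype(np.uint8)
    k,L,S,C=cv2.connectedComponentsWithStats(m)
    for i in range(1,k):
        if S[i,4]>40:
            X=P[L==i];print(" box",S[i,4],rect(X),X.mean(0),C[i])
    m=reg(P,im.max(-1)>0,(280,560),(-440,-200),(120,175)).astype(np.uint8)
    k,L,S,C=cv2.connectedComponentsWithStats(m)
    for i in range(1,k):
        if S[i,4]>20:
            X=P[L==i];t=X[X[:,2]>152];print(" muff",S[i,4],rect(X),X.mean(0),"pad",len(t),t.mean(0),rect(t))
E
python3 m.py
```

```text
top
 riser top 4005 [591.5  17.2 307.8 302.5 -86.8] 158.89361936415247
 bar 301 (array([515.6,   9.9, 150.4]), np.float64(93.33783357582914), array([58.3,  4.6,  3.1]))
 wing 44 (array([663.1, 114.4, 182.7]), np.float64(75.41096371050101), array([11.1,  6.2,  1.6])) [664.1 115.2  39.    8.7  79.5]
 wing 38 (array([673.3, -73.5, 181.1]), np.float64(-92.02560522448539), array([11.1,  6.1,  1.5])) [674.4 -73.9  36.1   7.  -89.2]
 box 218 [598.  399.6  86.7  40.2   0. ] [597.7 402.1  27.3] [193.2 169.9]
 box 457 [ 570.3 -291.4   90.6   67.1   87.4] [ 569.6 -291.2   26.8] [385.7 179.2]
 box 135 [561.5 269.4  53.5  34.6 -47.7] [561.3 269.4  27.9] [229.4 180. ]
 box 344 [424.6 388.5  67.5  63.7  -0.9] [423.7 387.9  27.2] [193.6 217.7]
 box 493 [424.3 281.3  91.9  66.7 -82.5] [423.4 280.6  27.5] [224.1 218. ]
 box 103 [341.1  87.7  45.4  26.4  63.8] [341.1  87.9  27.5] [278.3 241.9]
 muff 256 [ 405.6 -365.   103.2   27.4    1.2] [ 402.6 -364.3  147.1] pad 130 [ 406.2 -364.3  158.8] [ 406.4 -365.    49.5   27.4    1.2]
 muff 256 [ 384.4 -270.8  104.7   26.4    6.4] [ 381.6 -270.8  147.1] pad 
[... 529 characters left out ...]
  65.2] [342.7  85.5  26.9] [369.8 196.3]
 box 562 [ 573.2 -294.5   93.2   69.8   85.4] [ 575.8 -294.3   26.8] [235.  230.4]
 box 554 [426.7 278.   93.3  71.8 -83.9] [429.3 277.8  26.2] [425.9 229.8]
 box 407 [426.9 387.3  70.2  67.6  -3.5] [429.4 386.6  25.9] [461.3 237. ]
 box 154 [562.6 266.1  51.   33.  -52.9] [563.  266.2  26.9] [417.2 265.5]
 box 359 [601.4 398.   90.5  43.5   0.1] [603.5 401.   26.1] [462.6 287.8]
 muff 239 [ 412.  -368.2  102.3   27.7    1.8] [ 423.9 -366.4  145.8] pad 113 [ 411.5 -367.2  157.8] [ 410.7 -368.8   50.6   26.6    1.5]
 muff 226 [ 390.4 -273.4  106.7   26.9    6. ] [ 404.1 -271.1  146.4] pad 108 [ 389.9 -273.   158.5] [ 390.  -273.4   54.6   26.9    6. ]
```

```bash
cat >> h.py <<'E'
def plan(x,y,z,yaw,s=None,flip=None):
    """yaw = world angle (deg) of tool y axis, mod 180; prints turn (units of .1rad, tool) and shift (units of 25mm in the tool axes after the turn)"""
    s=s or robot.observe(); Rc=R.from_quat(s["tcp_rot"]); out=[]
    for k in(0,180):
        a=np.radians(yaw+k); ty=np.array([np.cos(a),np.sin(a),0]); tz=np.array([0,0,-1.]); Rt=R.from_matrix(np.stack([np.cross(ty,tz),ty,tz],1))
        rv=(Rc.inv()*Rt).as_rotvec(); d=Rt.inv().apply(np.array([x,y,z])-s["tcp_pos"])
        out.append((abs(rv[2]),rv,d))
    out.sort(key=lambda o:o[0])
    if flip: out=out[::-1]
    print("turn",np.round(out[0][1]/.1,2),"shift",np.round(out[0][2]/25,2),"tcp",np.round(s["tcp_pos"],1),"tooly",round(float(np.degrees(np.arctan2(*Rc.apply([0,1,0])[1::-1]))),1),"q7",round(float(s["joint_positions"][6]),2),"t",s["t"],"gap",round(s["finger_gap"],1),"F",np.round(s["contact_force"],1))
E
python3 -c "
from h import *
plan(666.5,115,260,-10)"
```

```text
turn [ 0.   -0.   14.78] shift [-17.72  22.94  -0.93] tcp [178.6 651.  236.7] tooly 74.7 q7 -0.08 t 1.3 gap 87.8 F [-1.   0.4  0.2]
```

{"api": "arm_command", "payload": {"increments": [[1,0,0,-0.1,0,0,1],[1,0,0,-0.1,0,0,1],[1,0,0,-0.1,0,0,1],[1,0,0,-0.1,0,0,1],[1,0,0,-0.1,0,0,1]], "grip_force": 25}}

```text
t: 1.92
tcp_pos: [178.6, 650.9, 249.2]
tcp_rot: [0.376, 0.927, -0.0, -0.0]
contact_force: [0.3, -0.4, 0.4]
finger_gap: 87.6
gripper_force: 0.0
```

{"api": "arm_command", "payload": {"increments": [[1,0,0,-0.1,0,0,1],[1,0,0,-0.1,0,0,1],[1,0,0,-0.1,0,0,1],[1,0,0,-0.1,0,0,1],[1,0,0,-0.1,0,0,1]]}}

```text
t: 2.55
tcp_pos: [178.5, 651.0, 261.7]
tcp_rot: [0.594, 0.805, -0.0, -0.0]
contact_force: [-0.1, 0.1, 0.3]
finger_gap: 87.8
gripper_force: 0.0
```

{"api": "arm_command", "payload": {"increments": [[1,0,0,0,0,0,1],[1,0,0,0,0,0,1],[1,0,0,0,0,0,1],[1,0,0,0,0,0,1],[1,0,0,0,0,0,0.8]]}}

```text
t: 3.18
tcp_pos: [178.5, 651.0, 261.7]
tcp_rot: [0.768, 0.641, -0.0, -0.0]
contact_force: [-0.7, 1.0, -0.3]
finger_gap: 88.0
gripper_force: 0.0
```

{"api": "arm_command", "payload": {"increments": [[1,-0.77,1,0,0,0,0],[1,-0.77,1,0,0,0,0],[1,-0.77,1,0,0,0,0],[1,-0.77,1,0,0,0,0],[1,-0.77,1,0,0,0,0]]}}

```text
t: 3.8
tcp_pos: [285.3, 533.4, 261.8]
tcp_rot: [0.767, 0.642, 0.0, -0.0]
contact_force: [-0.1, -0.9, -0.6]
finger_gap: 88.3
gripper_force: 0.0
```

{"api": "arm_command", "payload": {"increments": [[1,-0.77,1,0,0,0,0],[1,-0.77,1,0,0,0,0],[1,-0.77,1,0,0,0,0],[1,-0.77,1,0,0,0,0],[1,-0.77,1,0,0,0,0]]}}

```text
t: 4.42
tcp_pos: [391.5, 416.7, 261.8]
tcp_rot: [0.767, 0.642, 0.0, -0.0]
contact_force: [0.2, -0.8, 0.5]
finger_gap: 87.7
gripper_force: 0.0
```

{"api": "arm_command", "payload": {"increments": [[1,-0.77,1,0,0,0,0],[1,-0.77,1,0,0,0,0],[1,-0.77,1,0,0,0,0],[1,-0.77,1,0,0,0,0],[1,-0.77,1,0,0,0,0]]}}

```text
t: 5.05
tcp_pos: [497.5, 300.0, 261.9]
tcp_rot: [0.767, 0.642, 0.0, -0.0]
contact_force: [1.0, -0.3, 0.3]
finger_gap: 87.4
gripper_force: 0.0
```

{"api": "arm_command", "payload": {"increments": [[1,-0.77,1,0,0,0,0],[1,-0.77,1,0,0,0,0],[1,-0.77,1,0,0,0,0],[1,-0.77,1,0,0,0,0],[1,-0.77,1,0,0,0,0]]}}

```text
t: 5.68
tcp_pos: [603.6, 183.3, 261.7]
tcp_rot: [0.767, 0.642, 0.0, -0.0]
contact_force: [-0.4, 0.0, -0.0]
finger_gap: 87.6
gripper_force: 0.0
```

{"api": "arm_command", "payload": {"increments": [[1,-0.77,1,0,0,0,0],[1,-0.77,1,0,0,0,0],[1,0,0,0,0,0,0]]}}

```text
t: 6.05
tcp_pos: [646.6, 134.3, 261.7]
tcp_rot: [0.768, 0.64, -0.0, 0.001]
contact_force: [-0.7, 0.8, 0.2]
finger_gap: 88.1
gripper_force: 0.0
```

```bash
python3 -c "
from h import *
plan(666.5,115,178,-10)
print(robot.observe()['joint_positions'])"
```

```text
turn [ 0.01  0.01 -0.07] shift [-0.62  0.92  3.35] tcp [646.6 134.3 261.7] tooly -10.4 q7 -0.26 t 6.05 gap 88.1 F [-0.7  0.8  0.2]
[-0.68440556  0.47362605  0.54935185  1.59356833 -0.26242176  1.14856133
 -0.25730275]
```

{"api": "arm_command", "payload": {"increments": [[1,-0.62,0.92,0,0,0,0],[0,0,0,0.84,0,0,0],[-0.3,0,0,0.84,0,0,0],[-0.3,0,0,0.84,0,0,0],[-0.3,0,0,0.83,0,0,0]]}}

```text
t: 6.68
tcp_pos: [664.8, 119.4, 177.1]
tcp_rot: [0.766, 0.642, 0.0, -0.0]
contact_force: [-0.1, 0.4, -0.1]
finger_gap: 51.4
gripper_force: 0.0
```

{"api": "arm_command", "payload": {"increments": [[-0.5,0,0,0,0,0,0],[-0.8,0,0,0,0,0,0],[-1,0,0,0,0,0,0],[-1,0,0,0,0,0,0]]}}

```text
t: 7.18
tcp_pos: [667.0, 117.9, 178.8]
tcp_rot: [0.767, 0.642, 0.002, 0.001]
contact_force: [9.3, 0.7, -7.1]
finger_gap: 11.1
gripper_force: 4.4
```

```bash
python3 -c "
from h import *
plan(666.5,115,178,-10);print(robot.observe()['moment'])
p=cam('scene');save(p,'s2',(300,180,460,300),5)"
```

```text
turn [ 0.04 -0.01 -0.03] shift [-0.12  0.    0.03] tcp [667.  117.9 178.8] tooly -10.2 q7 -0.18 t 7.175 gap 11.1 F [ 9.3  0.7 -7.1]
[ 0.06480795 -1.94460181 -0.07657641]
```

View pics/s2.png

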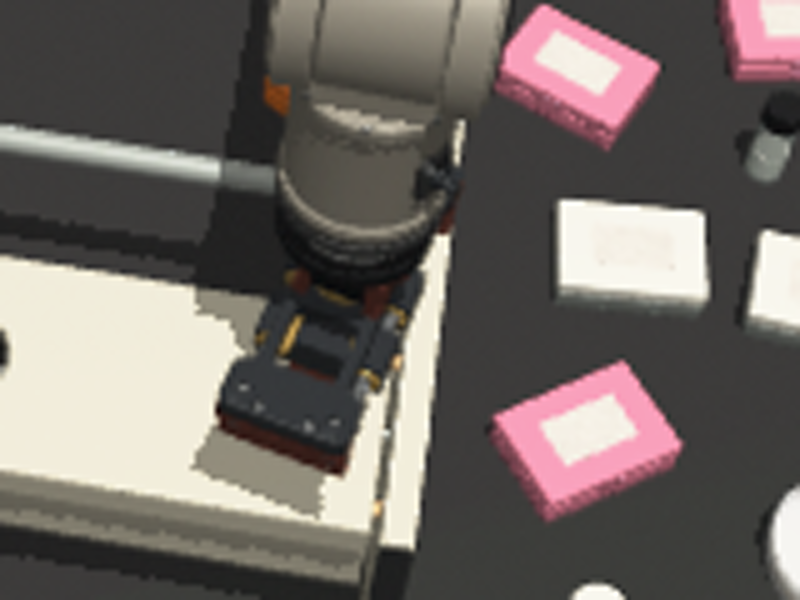

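The gripper sits over the left wing (crop about 300,400) and the fingers are nearly shut on it. I'll centre it and then turn.

{"api": "arm_command", "payload": {"increments": [[-1,-0.1,0.06,0,0,0,0],[-1,0,0,0,0,0,0],[-1,0,0,0,0,0,0]]}}

```text
t: 7.6
tcp_pos: [668.0, 117.7, 178.7]
tcp_rot: [0.766, 0.642, 0.002, 0.0]
contact_force: [4.8, 4.0, -1.6]
finger_gap: 8.8
gripper_force: 25.0
```

{"api": "arm_command", "payload": {"increments": [[-1,0,0,0,0,0,1],[-1,0,0,0,0,0,1],[-1,0,0,0,0,0,1],[-1,0,0,0,0,0,1],[-1,0,0,0,0,0,1]]}}

```text
t: 8.22
tcp_pos: [669.1, 117.2, 178.8]
tcp_rot: [0.902, 0.431, 0.003, 0.0]
contact_force: [9.0, 3.8, -5.4]
finger_gap: 8.7
gripper_force: 25.0
```

{"api": "arm_command", "payload": {"increments": [[-1,0.03,0.04,0,0,0,1],[-1,0,0,0,0,0,1],[-1,0,0,0,0,0,1],[-1,0,0,0,0,0,1],[-1,0,0,0,0,0,1]]}}

```text
t: 8.85
tcp_pos: [669.8, 116.3, 178.7]
tcp_rot: [0.981, 0.195, 0.003, 0.0]
contact_force: [6.2, 1.3, -3.5]
finger_gap: 8.8
gripper_force: 25.0
```

{"api": "arm_command", "payload": {"increments": [[-1,0,0,0,0,0,1],[-1,0,0,0,0,0,1],[-1,0,0,0,0,0,1],[-1,0,0,0,0,0,1],[-1,0,0,0,0,0,1]]}}

```text
t: 9.48
tcp_pos: [670.0, 115.1, 178.8]
tcp_rot: [0.999, -0.054, 0.003, 0.0]
contact_force: [7.5, -2.4, -3.9]
finger_gap: 8.6
gripper_force: 25.0
```

```bash
python3 -c "
from h import *
plan(668,116,178,-80-26);print(robot.observe()['moment'],robot.observe()['joint_positions'])"
```

```text
turn [-0.   -0.06  1.7 ] shift [-0.09 -0.01  0.03] tcp [670.  115.1 178.8] tooly -96.2 q7 -1.45 t 9.475 gap 8.6 F [ 7.5 -2.4 -3.9]
[-0.30514378 -1.44996135  0.20903107] [-0.83227436  0.69912566  0.88937026  1.64270434 -0.59838431  1.08789614
 -1.45200084]
```

{"api": "arm_command", "payload": {"increments": [[-1,0,0,0,0,0,1],[-1,0,0,0,0,0,1],[-1,0,0,0,0,0,1],[-1,0,0,0,0,0,1],[-1,0,0,0,0,0,0.5]]}}

```text
t: 10.1
tcp_pos: [669.7, 114.0, 178.8]
tcp_rot: [0.961, -0.276, 0.003, 0.0]
contact_force: [5.8, -3.0, -3.1]
finger_gap: 9.1
gripper_force: 25.0
```

{"api": "arm_command", "payload": {"increments": [[-1,0,0,0,0,0,0.3],[-1,0,0,0,0,0,0]]}}

```text
t: 10.35
tcp_pos: [669.7, 113.9, 178.8]
tcp_rot: [0.957, -0.289, 0.003, 0.0]
contact_force: [6.4, -2.4, -1.8]
finger_gap: 9.0
gripper_force: 25.0
```

```bash
python3 -c "
from h import *
plan(668,116,178,-122.8);print(robot.observe()['moment'])"
```

```text
turn [-0.01 -0.05 -0.14] shift [-0.1  -0.03  0.03] tcp [669.7 113.9 178.8] tooly -123.6 q7 -1.85 t 10.35 gap 9.0 F [ 6.4 -2.4 -1.8]
[-0.64890786 -1.33758974  0.28122616]
```

{"api": "arm_command", "payload": {"increments": [[-1,0,0,0,0,0,0.5],[-1,0,0,0,0,0,0.4],[-1,0,0,0,0,0,0]]}}

```text
t: 10.72
tcp_pos: [669.6, 114.0, 178.8]
tcp_rot: [0.943, -0.331, 0.003, 0.0]
contact_force: [5.1, -4.0, -2.8]
finger_gap: 9.7
gripper_force: 26.9
```

```bash
python3 -c "
from h import *
plan(668,116,178,-122.8);print(robot.observe()['moment'])"
```

```text
turn [-0.01 -0.05 -1.03] shift [-0.1  -0.03  0.03] tcp [669.6 114.  178.8] tooly -128.7 q7 -1.93 t 10.725 gap 9.7 F [ 5.1 -4.  -2.8]
[-0.68701579 -1.14939601  0.61108796]
```

{"api": "arm_command", "payload": {"increments": [[-1,0,0,0,0,0,-0.8],[0,0,0,0,0,0,0],[0,0,0,0,0,0,0],[0,0,0,-1,0,0,0],[0,0,0,-1,0,0,0]]}}

```text
t: 11.35
tcp_pos: [667.1, 115.5, 228.1]
tcp_rot: [0.956, -0.294, -0.001, 0.0]
contact_force: [0.9, -0.4, -0.0]
finger_gap: 42.8
gripper_force: 0.0
```

{"api": "arm_command", "payload": {"increments": [[0,0,0,-1,0,0,-1],[0,0,0,0,0,0,-1],[0,0,0,0,0,0,-1],[0,0,0,0,0,0,-1],[0,0,0,0,0,0,-1]]}}

```text
t: 11.98
tcp_pos: [667.3, 115.4, 252.8]
tcp_rot: [0.999, -0.047, -0.0, -0.0]
contact_force: [-0.9, -0.3, 0.8]
finger_gap: 43.7
gripper_force: 0.0
```

{"api": "arm_command", "payload": {"increments": [[0,0,0,0,0,0,-1],[0,0,0,0,0,0,-1],[0,0,0,0,0,0,-1],[0,0,0,0,0,0,-1],[0,0,0,0,0,0,-1]]}}

```text
t: 12.6
tcp_pos: [667.2, 115.3, 252.7]
tcp_rot: [0.979, 0.202, -0.0, -0.0]
contact_force: [0.4, 0.9, 0.1]
finger_gap: 44.1
gripper_force: 0.0
```

{"api": "arm_command", "payload": {"increments": [[0,0,0,0,0,0,-1],[0,0,0,0,0,0,-1],[0,0,0,0,0,0,-1],[0,0,0,0,0,0,-1],[0,0,0,0,0,0,-1]]}}

```text
t: 13.22
tcp_pos: [667.2, 115.3, 252.7]
tcp_rot: [0.899, 0.438, -0.0, -0.0]
contact_force: [0.3, -0.7, -0.5]
finger_gap: 43.6
gripper_force: 0.0
```

{"api": "arm_command", "payload": {"increments": [[0,0,0,0,0,0,-1],[0,0,0,0,0,0,-1],[0,0,0,0,0,0,-1],[0,0,0,0,0,0,-1],[0,0,0,0,0,0,-1]]}}

```text
t: 13.85
tcp_pos: [667.2, 115.3, 252.7]
tcp_rot: [0.763, 0.647, -0.0, -0.0]
contact_force: [-0.4, -1.0, -0.7]
finger_gap: 43.9
gripper_force: 0.0
```

{"api": "arm_command", "payload": {"increments": [[0,0,0,0,0,0,-1],[0,-1,0,0,0,0,0],[0,-1,0,0,0,0,0],[0,-1,0,0,0,0,0],[0,-1,0,0,0,0,0]]}}

```text
t: 14.48
tcp_pos: [660.6, 12.4, 253.1]
tcp_rot: [0.731, 0.682, -0.0, 0.0]
contact_force: [1.1, -0.1, -0.8]
finger_gap: 43.7
gripper_force: 0.0
```

```bash
python3 -c "
from h import *
plan(679,-75,178,-3)
np.set_printoptions(precision=1,suppress=True)
for n in('top','scene'):
    p=cam(n);P=cloud(p);im=p['img'].astype(int)
    for y in((50,170),(-150,-30)):
        X=P[reg(P,im.max(-1)<110,(600,740),y,(166,195))];print(n,len(X),rect(X) if len(X)>3 else 0)
    if n=='scene': save(p,'s3',(250,180,450,320),4)
"
```

```text
turn [ 0.    0.   -0.17] shift [-3.45  0.92  3.  ] tcp [660.6  12.4 253.1] tooly -4.0 q7 0.05 t 14.475 gap 43.7 F [ 1.1 -0.1 -0.8]
top 0 0
top 41 [673.9 -74.   36.4   6.2  88.7]
scene 86 [670.2 113.1  42.9   9.2 -33.2]
scene 107 [680.  -75.6  42.6  11.4  83.9]
```

View pics/s3.png

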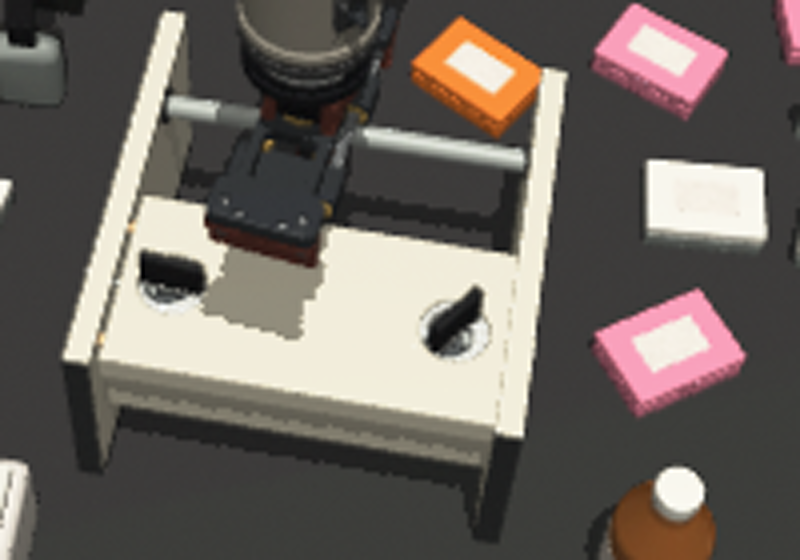

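The left wing has turned and its panel is tight against the deck (crop 512,330). The right wing at (170,270) is still slack. Next is the right cam.

{"api": "arm_command", "payload": {"increments": [[0,-0.88,0.24,0.2,0,0,0],[0,-0.88,0.24,0.5,0,0,0],[0,-0.88,0.24,0.5,0,0,0],[0,-0.88,0.24,0.5,0,0,0],[-0.2,0,0,0.2,0,0,0]]}}

```text
t: 15.2
tcp_pos: [678.5, -76.0, 204.7]
tcp_rot: [0.732, 0.682, -0.001, -0.0]
contact_force: [-0.2, 0.5, 0.5]
finger_gap: 37.4
gripper_force: 0.0
```

```bash
python3 -c "
from h import *
plan(680,-75,178,-4)"
```

```text
turn [-0.01  0.01 -0.01] shift [0.04 0.06 1.07] tcp [678.5 -76.  204.7] tooly -4.0 q7 0.22 t 15.2 gap 37.4 F [-0.2  0.5  0.5]
```

{"api": "arm_command", "payload": {"increments": [[-0.3,0.04,0.06,0.6,0,0,0],[-0.4,0,0,0.47,0,0,0],[-0.7,0,0,0,0,0,0],[-1,0,0,0,0,0,0],[-1,0,0,0,0,0,0]]}}

```text
t: 15.82
tcp_pos: [678.6, -72.2, 178.4]
tcp_rot: [0.73, 0.683, -0.001, -0.002]
contact_force: [-6.4, 1.9, -0.3]
finger_gap: 9.2
gripper_force: 25.0
```

{"api": "arm_command", "payload": {"increments": [[-1,0,0,0,0,0,0],[-1,0,0,0,0,0,0]]}}

```text
t: 16.08
tcp_pos: [678.6, -72.2, 178.4]
tcp_rot: [0.73, 0.683, -0.001, -0.002]
contact_force: [-5.4, 2.3, 0.4]
finger_gap: 9.1
gripper_force: 25.0
```

```bash
python3 -c "
from h import *
plan(680,-75,178,-4);print(robot.observe()['moment'])"
```

```text
turn [-0.04 -0.01  0.03] shift [-0.11  0.06  0.01] tcp [678.6 -72.2 178.4] tooly -3.8 q7 0.23 t 16.075 gap 9.1 F [-5.4  2.3  0.4]
[0.44793206 1.33549239 0.03956087]
```

{"api": "arm_command", "payload": {"increments": [[-1,-0.05,0,0,0,0,1],[-1,0,0,0,0,0,1],[-1,0,0,0,0,0,1],[-1,0,0,0,0,0,1],[-1,0,0,0,0,0,1]]}}

```text
t: 16.7
tcp_pos: [679.6, -72.6, 178.4]
tcp_rot: [0.877, 0.48, -0.0, -0.002]
contact_force: [-2.9, 3.0, -3.4]
finger_gap: 8.9
gripper_force: 25.0
```

{"api": "arm_command", "payload": {"increments": [[-1,0,0,0,0,0,1],[-1,0,0,0,0,0,1],[-1,0,0,0,0,0,1],[-1,0,0,0,0,0,1],[-1,0,0,0,0,0,1]]}}

```text
t: 17.32
tcp_pos: [680.4, -73.4, 178.4]
tcp_rot: [0.969, 0.248, -0.0, -0.0]
contact_force: [0.1, -0.8, -4.7]
finger_gap: 9.1
gripper_force: 25.0
```

{"api": "arm_command", "payload": {"increments": [[-1,0,0,0,0,0,1],[-1,0,0,0,0,0,1],[-1,0,0,0,0,0,1],[-1,0,0,0,0,0,1],[-1,0,0,0,0,0,1]]}}

```text
t: 17.95
tcp_pos: [680.7, -74.4, 178.5]
tcp_rot: [1.0, 0.001, 0.0, 0.0]
contact_force: [2.2, -3.2, -6.1]
finger_gap: 8.7
gripper_force: 25.0
```

{"api": "arm_command", "payload": {"increments": [[-1,0,0,0,0,0,1],[-1,0,0,0,0,0,1],[-1,0,0,0,0,0,1],[-1,0,0,0,0,0,1],[-1,0,0,0,0,0,0.9]]}}

```text
t: 18.58
tcp_pos: [680.3, -75.5, 178.4]
tcp_rot: [0.97, -0.242, 0.0, 0.001]
contact_force: [1.4, -4.4, -7.2]
finger_gap: 8.9
gripper_force: 25.0
```

```bash
python3 -c "
from h import *
plan(680,-75,178,-122.8);print(robot.observe()['moment'])"
```

```text
turn [ 0.02 -0.01  0.83] shift [-0.02 -0.01  0.02] tcp [680.3 -75.5 178.4] tooly -118.1 q7 -1.46 t 18.575 gap 8.9 F [ 1.4 -4.4 -7.2]
[-0.93951859 -0.12137741  0.17455146]
```

{"api": "arm_command", "payload": {"increments": [[-1,0,0,0,0,0,0.7],[-1,0,0,0,0,0,0.6],[-1,0,0,0,0,0,0.5],[-1,0,0,0,0,0,0]]}}

```text
t: 19.08
tcp_pos: [680.4, -75.8, 178.5]
tcp_rot: [0.945, -0.327, 0.0, 0.001]
contact_force: [0.4, -4.3, -6.3]
finger_gap: 9.9
gripper_force: 26.2
```

```bash
python3 -c "
from h import *
plan(680,-75,178,-122.8);print(robot.observe()['moment'])"
```

```text
turn [ 0.02 -0.02 -0.94] shift [-0.03 -0.02  0.02] tcp [680.4 -75.8 178.5] tooly -128.2 q7 -1.61 t 19.075 gap 9.9 F [ 0.4 -4.3 -6.3]
[-1.18248661 -0.188599    0.53812343]
```

{"api": "arm_command", "payload": {"increments": [[-1,0,0,0,0,0,-0.8],[0,0,0,0,0,0,0],[0,0,0,0,0,0,0],[0,0,0,-1,0,0,0],[0,0,0,-1,0,0,0]]}}

```text
t: 19.7
tcp_pos: [680.6, -73.8, 229.4]
tcp_rot: [0.957, -0.289, -0.0, -0.0]
contact_force: [0.3, 0.4, -0.0]
finger_gap: 42.9
gripper_force: 0.0
```

{"api": "arm_command", "payload": {"increments": [[1,0,0,-1,0,0,-1],[1,0,0,-0.5,0,0,-1],[1,0,0,0,0,0,-1],[1,0,0,0,0,0,-1],[1,0,0,0,0,0,-1]]}}

```text
t: 20.32
tcp_pos: [680.7, -73.9, 266.6]
tcp_rot: [0.999, -0.042, 0.0, -0.0]
contact_force: [-0.3, -0.9, 0.4]
finger_gap: 87.0
gripper_force: 0.0
```

{"api": "arm_command", "payload": {"increments": [[1,0,0,0,0,0,-1],[1,0,0,0,0,0,-0.9],[1,0,0,0,0,0,0]]}}

```text
t: 20.7
tcp_pos: [680.6, -74.0, 266.6]
tcp_rot: [0.999, 0.051, 0.0, -0.0]
contact_force: [0.2, 0.4, 0.2]
finger_gap: 87.9
gripper_force: 0.0
```

```bash
python3 -c "
from h import *
plan(389.5,-272.5,220,-83.8)
p=cam('scene');P=cloud(p);im=p['img'].astype(int);save(p,'s4',(250,180,450,320),4)
for y in((50,170),(-150,-30)):
    X=P[reg(P,im.max(-1)<110,(600,740),y,(166,195))];print(len(X),rect(X) if len(X)>3 else 0)
"
```

```text
turn [-0.01 -0.01 -0.06] shift [-12.43   6.63   1.86] tcp [680.6 -74.  266.6] tooly -84.1 q7 -1.01 t 20.7 gap 87.9 F [0.2 0.4 0.2]
88 [669.3 112.8  43.9  10.9 -32.7]
97 [680.1 -75.9  43.9  11.3 -33.6]
```

View pics/s4.png

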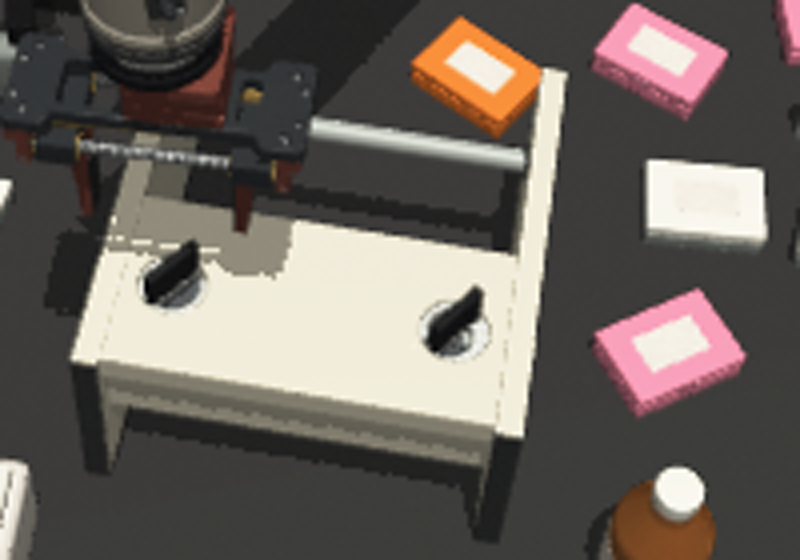

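Both wings are at the same turned angle and both panels sit tight. Now the nearer muff.

{"api": "arm_command", "payload": {"increments": [[1,-0.956,0.51,0,0,0,0],[1,-0.956,0.51,0,0,0,0],[1,-0.956,0.51,0,0,0,0],[1,-0.956,0.51,0,0,0,0],[1,-0.956,0.51,0,0,0,0]]}}

```text
t: 21.38
tcp_pos: [567.5, -150.6, 266.3]
tcp_rot: [0.999, 0.051, 0.0, -0.0]
contact_force: [-0.1, 0.1, 0.8]
finger_gap: 88.1
gripper_force: 0.0
```

{"api": "arm_command", "payload": {"increments": [[1,-0.956,0.51,0,0,0,0],[1,-0.956,0.51,0,0,0,0],[1,-0.956,0.51,0,0,0,0],[1,-0.956,0.51,0,0,0,0],[1,-0.956,0.51,0,0,0,0]]}}

```text
t: 22.0
tcp_pos: [454.6, -226.9, 266.2]
tcp_rot: [0.999, 0.052, 0.0, -0.0]
contact_force: [0.4, -0.1, 0.4]
finger_gap: 87.7
gripper_force: 0.0
```

{"api": "arm_command", "payload": {"increments": [[1,-0.956,0.51,0.5,0,0,0],[1,-0.956,0.51,0.5,0,0,0],[1,-0.956,0.51,0.5,0,0,0],[1,0,0,0,0,0,0]]}}

```text
t: 22.5
tcp_pos: [386.1, -272.4, 228.2]
tcp_rot: [0.999, 0.05, -0.0, -0.001]
contact_force: [0.7, -0.7, -0.2]
finger_gap: 88.0
gripper_force: 0.0
```

```bash
python3 -c "
from h import *
plan(389.5,-272.5,146,-83.8)"
```

```text
turn [-0.01  0.01 -0.09] shift [0.13 0.02 3.29] tcp [ 386.1 -272.4  228.2] tooly -84.3 q7 -0.65 t 22.5 gap 88.0 F [ 0.7 -0.7 -0.2]
```

{"api": "arm_command", "payload": {"increments": [[1,0.13,0,0.8,0,0,0],[1,0,0,0.9,0,0,0],[1,0,0,0.9,0,0,0],[1,0,0,0.69,0,0,0],[0,0,0,0,0,0,0]], "grip_force": 20}}

```text
t: 23.12
tcp_pos: [391.7, -270.7, 145.8]
tcp_rot: [0.999, 0.052, -0.001, -0.0]
contact_force: [-0.2, -0.3, -0.3]
finger_gap: 81.3
gripper_force: 0.0
```

{"api": "arm_command", "payload": {"increments": [[-0.5,0,0,0,0,0,0],[-1,0,0,0,0,0,0],[-1,0,0,0,0,0,0],[-1,0,0,0,0,0,0]]}}

```text
t: 23.62
tcp_pos: [392.0, -271.1, 146.6]
tcp_rot: [0.999, 0.052, 0.0, 0.0]
contact_force: [0.5, 0.3, 0.5]
finger_gap: 41.3
gripper_force: 0.0
```

```bash
python3 -c "
from h import *
plan(389.5,-272.5,330,-83.8)"
```

```text
turn [ 0.   -0.01 -0.04] shift [-0.11  0.05 -7.33] tcp [ 392.  -271.1  146.6] tooly -84.0 q7 -0.49 t 23.625 gap 41.3 F [0.5 0.3 0.5]
```

{"api": "arm_command", "payload": {"increments": [[-1,-0.1,0,0,0,0,0],[-1,0,0,0,0,0,0],[-1,0,0,0,0,0,0],[-1,0,0,-0.3,0,0,0],[-1,0,0,-0.7,0,0,0]]}}

```text
t: 24.25
tcp_pos: [388.9, -271.1, 171.5]
tcp_rot: [0.999, 0.052, -0.001, -0.0]
contact_force: [-0.3, 0.6, -1.4]
finger_gap: 26.0
gripper_force: 20.0
```

```bash
python3 -c "
from h import *
plan(520.2-3.1,11.3-55,330,-86.8)"
```

```text
turn [-0.01  0.02  0.48] shift [ 5.63 -8.79 -6.34] tcp [ 388.9 -271.1  171.5] tooly -84.1 q7 -0.54 t 24.25 gap 26.0 F [-0.3  0.6 -1.4]
```

{"api": "arm_command", "payload": {"increments": [[-1,0,0,-1,0,0,0.48],[-1,0,0,-1,0,0,0],[-1,0,0,-1,0,0,0],[-1,0,0,-1,0,0,0],[-1,0,0,-1,0,0,0]]}}

```text
t: 24.88
tcp_pos: [389.1, -271.4, 297.3]
tcp_rot: [1.0, 0.028, -0.0, -0.0]
contact_force: [0.2, 0.1, -0.8]
finger_gap: 25.8
gripper_force: 20.0
```

{"api": "arm_command", "payload": {"increments": [[-1,0,0,-1,0,0,0],[-1,0,0,-0.5,0,0,0],[-1,0,0,0,0,0,0]]}}

```text
t: 25.25
tcp_pos: [389.8, -271.4, 334.5]
tcp_rot: [1.0, 0.028, 0.001, -0.001]
contact_force: [0.7, 0.6, -1.5]
finger_gap: 25.6
gripper_force: 20.0
```

```bash
python3 -c "
from h import *
plan(517.2,66.2,331,-86.8)"
```

```text
turn [-0.01 -0.02  0.01] shift [  5.84 -13.2    0.14] tcp [ 389.8 -271.4  334.5] tooly -86.8 q7 -0.94 t 25.25 gap 25.6 F [ 0.7  0.6 -1.5]
```

{"api": "arm_command", "payload": {"increments": [[-1,0.42,-0.95,0,0,0,0],[-1,0.42,-0.95,0,0,0,0],[-1,0.42,-0.95,0,0,0,0],[-1,0.42,-0.95,0,0,0,0],[-1,0.42,-0.95,0,0,0,0]]}}

```text
t: 25.88
tcp_pos: [434.8, -148.9, 333.1]
tcp_rot: [1.0, 0.028, -0.001, -0.0]
contact_force: [0.4, -0.6, -2.3]
finger_gap: 25.7
gripper_force: 20.0
```

{"api": "arm_command", "payload": {"increments": [[-1,0.42,-0.95,0,0,0,0],[-1,0.42,-0.95,0,0,0,0],[-1,0.42,-0.95,0,0,0,0],[-1,0.42,-0.95,0,0,0,0],[-1,0.42,-0.95,0,0,0,0]]}}

```text
t: 26.5
tcp_pos: [481.5, -26.7, 333.8]
tcp_rot: [1.0, 0.028, -0.0, 0.0]
contact_force: [0.8, 0.4, -1.7]
finger_gap: 25.9
gripper_force: 20.0
```

{"api": "arm_command", "payload": {"increments": [[-1,0.42,-0.95,0,0,0,0],[-1,0.42,-0.95,0,0,0,0],[-1,0.42,-0.95,0,0,0,0],[-1,0.42,-0.9,0,0,0,0],[-1,0,0,0,0,0,0]]}}

```text
t: 27.12
tcp_pos: [518.3, 70.1, 333.6]
tcp_rot: [1.0, 0.03, -0.0, 0.001]
contact_force: [-0.1, -0.8, -1.3]
finger_gap: 26.1
gripper_force: 20.0
```

```bash
python3 -c "
from h import *
plan(517.2,66.2,160.5,-86.8)
p=cam('scene');save(p,'s5',(230,100,450,265),3.6)"
```

```text
turn [0.01 0.   0.03] shift [-0.05  0.15  6.92] tcp [518.3  70.1 333.6] tooly -86.6 q7 -1.57 t 27.125 gap 26.1 F [-0.1 -0.8 -1.3]
```

View pics/s5.png

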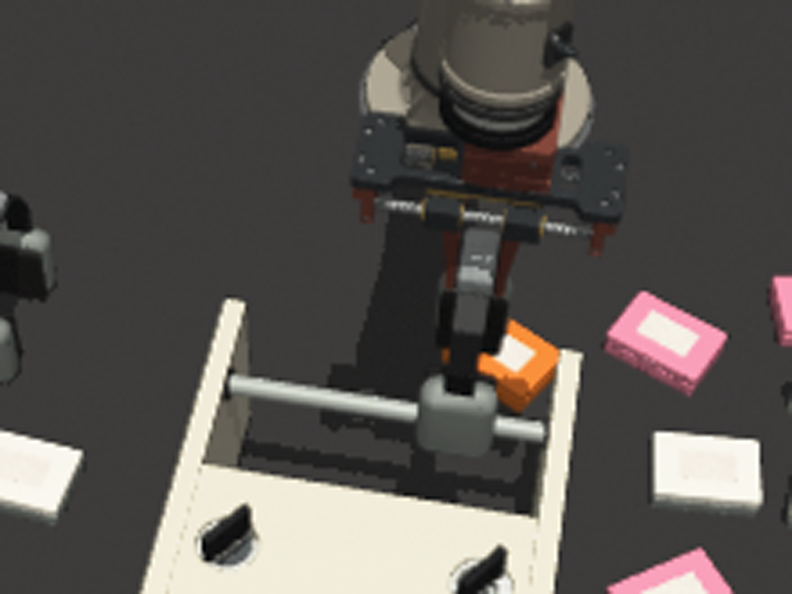

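The muff hangs upright in the jaws above the bar (crop 455,420). I'll lower it.

{"api": "arm_command", "payload": {"increments": [[-1,-0.05,0.15,1,0,0,0],[-1,0,0,1,0,0,0],[-1,0,0,1,0,0,0],[-1,0,0,1,0,0,0],[-1,0,0,1,0,0,0]]}}

```text
t: 27.8
tcp_pos: [516.5, 62.6, 208.5]
tcp_rot: [1.0, 0.027, 0.0, -0.0]
contact_force: [-0.6, 0.2, -1.3]
finger_gap: 25.8
gripper_force: 20.0
```

{"api": "arm_command", "payload": {"increments": [[-1,0,0,1,0,0,0],[-1,0,0,0.6,0,0,0],[-1,0,0,0.2,0,0,0],[-1,0,0,0.1,0,0,0],[-1,0,0,0,0,0,0]]}}

```text
t: 28.42
tcp_pos: [516.8, 62.7, 165.9]
tcp_rot: [1.0, 0.027, -0.001, -0.002]
contact_force: [-20.1, -1.2, 51.4]
finger_gap: 26.1
gripper_force: 46.3
```

```bash
python3 -c "
from h import *
plan(517.2,66.2,160.5,-86.8)"
```

```text
turn [-0.05  0.02 -0.02] shift [ 0.03 -0.14  0.21] tcp [516.8  62.7 165.9] tooly -86.9 q7 -1.34 t 28.425 gap 26.1 F [-20.1  -1.2  51.4]
```

{"api": "arm_command", "payload": {"increments": [[-1,0,0,-0.4,0,0,0],[-1,-0.2,0,0,0,0,0],[-1,0,0,0.1,0,0,0],[-1,0,0,0.1,0,0,0],[-1,0,0,0,0,0,0]]}}

```text
t: 29.05
tcp_pos: [511.3, 63.6, 166.8]
tcp_rot: [1.0, 0.028, -0.001, -0.0]
contact_force: [-6.5, 1.1, 14.4]
finger_gap: 25.8
gripper_force: 27.5
```

```bash
python3 -c "
from h import *
plan(517.2,66.2,160.5,-86.8)
p=cam('scene');P=cloud(p);im=p['img'].astype(int)
X=P[reg(P,im.max(-1)>0,(480,560),(-100,0),(140,165))];print(pca(X))
p=cam('top');P=cloud(p)
X=P[reg(P,im.max(-1)>0,(480,560),(-100,0),(140,165))];print(pca(X))
"
```

```text
turn [-0.01  0.02 -0.  ] shift [ 0.24 -0.09  0.25] tcp [511.3  63.6 166.8] tooly -86.8 q7 -1.35 t 29.05 gap 25.8 F [-6.5  1.1 14.4]
(array([524.92938671, -49.97722281, 149.04443995]), np.float64(-86.46635106384217), array([28.72528888,  4.56155315,  3.0799402 ]))
(array([519.74137737, -61.71781767, 150.53974739]), np.float64(93.85040429034436), array([22.91947749,  4.53944843,  3.21821047]))
```

```bash
python3 -c "
from h import *
a=cam('scene')['img'][150:265,310:420,::-1];b=cam('top')['img'][140:255,230:340,::-1]
cv2.imwrite('pics/s6.png',cv2.resize(np.hstack([a,b]),None,fx=3.6,fy=3.6,interpolation=cv2.INTER_CUBIC))"
```

```text
(no output)
```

View pics/s6.png

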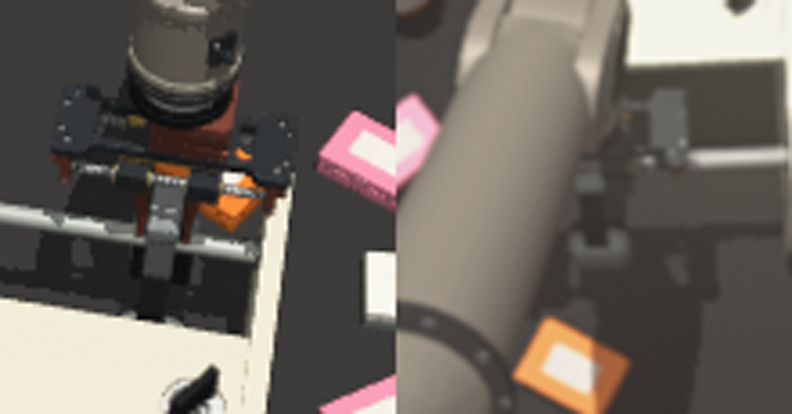

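The fingertips (14 mm ahead of the TCP) are resting on the bar because I gripped the pad too low. The band hangs about 5 mm above the bar, so I'll recentre it and let it settle. I'll grip the second muff higher.

{"api": "arm_command", "payload": {"increments": [[-1,0,0,-0.15,0,0,0],[-1,0.22,0,0,0,0,0],[-1,0,0,0,0,0,0]]}}

```text
t: 29.62
tcp_pos: [517.6, 63.9, 169.9]
tcp_rot: [1.0, 0.028, 0.0, 0.0]
contact_force: [0.0, 0.1, -0.7]
finger_gap: 25.8
gripper_force: 20.0
```

```bash
python3 -c "
from h import *
plan(517.2,66.2,166.8,-86.8)"
```

```text
turn [ 0.01 -0.    0.  ] shift [-0.01 -0.09  0.12] tcp [517.6  63.9 169.9] tooly -86.8 q7 -1.35 t 29.625 gap 25.8 F [ 0.   0.1 -0.7]
```

{"api": "arm_command", "payload": {"increments": [[-1,0,0,0.07,0,0,0],[-0.4,0,0,0,0,0,0],[0,0,0,0,0,0,0],[0.2,0,0,0,0,0,0],[0.2,0,0,0,0,0,0]]}}

```text
t: 30.25
tcp_pos: [517.3, 63.8, 168.5]
tcp_rot: [1.0, 0.028, 0.0, -0.0]
contact_force: [-0.0, 0.7, 0.7]
finger_gap: 51.3
gripper_force: 0.0
```

{"api": "arm_command", "payload": {"increments": [[0.2,0,0,-1,0,0,0],[0.2,0,0,-1,0,0,0],[0.2,0,0,-1,0,0,0],[0.2,0,0,-1,0,0,0]]}}

```text
t: 30.75
tcp_pos: [517.1, 63.7, 269.3]
tcp_rot: [1.0, 0.028, 0.0, -0.0]
contact_force: [0.9, 0.7, -0.6]
finger_gap: 52.4
gripper_force: 0.0
```

```bash
python3 -c "
from h import *
np.set_printoptions(precision=1,suppress=True)
plan(411,-367,260,-88.5)
p=cam('scene');P=cloud(p);im=p['img'].astype(int);save(p,'s7',(260,130,420,250),5)
X=P[reg(P,im.max(-1)>0,(420,600),(30,100),(163,190))];print(len(X),X.mean(0),rect(X))"
```

```text
turn [-0.  -0.   0.3] shift [-4.7 17.1  0.4] tcp [517.1  63.7 269.3] tooly -86.8 q7 -1.48 t 30.75 gap 52.4 F [ 0.9  0.7 -0.6]
142 [518.   61.7 171.7] [515.7  61.6  54.4  25.8   3.4]
```

View pics/s7.png

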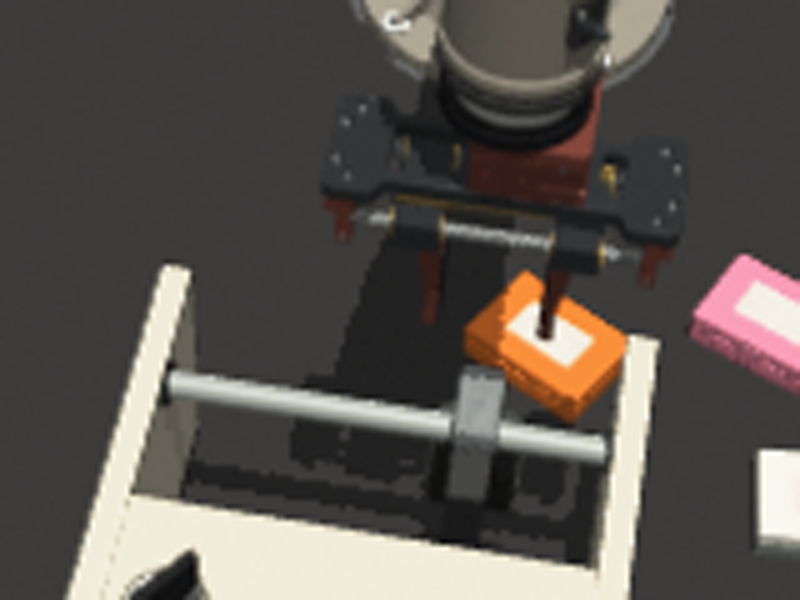

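The muff hangs on the bar at crop (478,425). Now the second muff.

{"api": "arm_command", "payload": {"increments": [[1,-0.27,1,0,0,0,0.3],[1,-0.27,1,0,0,0,0],[1,-0.27,1,0,0,0,0],[1,-0.27,1,0,0,0,0],[1,-0.27,1,0,0,0,0]]}}

```text
t: 31.42
tcp_pos: [485.6, -65.0, 267.5]
tcp_rot: [1.0, 0.012, -0.001, 0.0]
contact_force: [0.6, 0.1, -0.9]
finger_gap: 87.3
gripper_force: 0.0
```

{"api": "arm_command", "payload": {"increments": [[1,-0.27,1,0,0,0,0],[1,-0.27,1,0,0,0,0],[1,-0.27,1,0,0,0,0],[1,-0.27,1,0,0,0,0],[1,-0.27,1,0,0,0,0]]}}

```text
t: 32.05
tcp_pos: [454.6, -190.4, 267.5]
tcp_rot: [1.0, 0.012, -0.001, -0.0]
contact_force: [-0.8, 0.9, -0.1]
finger_gap: 87.8
gripper_force: 0.0
```

{"api": "arm_command", "payload": {"increments": [[1,-0.27,1,0,0,0,0],[1,-0.27,1,0,0,0,0],[1,-0.27,1,0,0,0,0],[1,-0.27,1,0,0,0,0],[1,-0.27,1,0,0,0,0]]}}

```text
t: 32.67
tcp_pos: [423.7, -315.8, 267.5]
tcp_rot: [1.0, 0.012, -0.001, -0.0]
contact_force: [-0.8, 0.5, -0.9]
finger_gap: 87.8
gripper_force: 0.0
```

{"api": "arm_command", "payload": {"increments": [[1,-0.27,1,0.4,0,0,0],[1,-0.27,1,0.8,0,0,0],[1,0,0,0,0,0,0]]}}

```text
t: 33.05
tcp_pos: [410.2, -366.2, 236.8]
tcp_rot: [1.0, 0.01, -0.002, -0.0]
contact_force: [0.5, -0.2, 0.4]
finger_gap: 87.9
gripper_force: 0.0
```

```bash
python3 -c "
from h import *
plan(411,-367,155,-88.3)"
```

```text
turn [-0.01  0.04 -0.1 ] shift [0.03 0.03 3.27] tcp [ 410.2 -366.2  236.8] tooly -88.9 q7 -0.54 t 33.05 gap 87.9 F [ 0.5 -0.2  0.4]
```

{"api": "arm_command", "payload": {"increments": [[1,0.03,0.03,1,0,0,0],[0.6,0,0,1,0,0,0],[0.3,0,0,1,0,0,0],[0.1,0,0,0.27,0,0,0],[-0.5,0,0,0,0,0,0]]}}

```text
t: 33.67
tcp_pos: [414.6, -364.8, 156.9]
tcp_rot: [1.0, 0.013, -0.0, -0.0]
contact_force: [0.2, -0.3, 0.3]
finger_gap: 51.6
gripper_force: 0.0
```

{"api": "arm_command", "payload": {"increments": [[-1,0,0,0,0,0,0],[-1,0,0,0,0,0,0],[-1,0,0,0,0,0,0],[-1,0,0,0,0,0,0]]}}

```text
t: 34.17
tcp_pos: [415.2, -365.3, 157.2]
tcp_rot: [1.0, 0.013, 0.0, 0.0]
contact_force: [0.1, -0.8, 3.5]
finger_gap: 26.0
gripper_force: 19.9
```

```bash
python3 -c "
from h import *
plan(523.3,-43.6,340,-86.8)"
```

```text
turn [ 0.01 -0.01 -0.3 ] shift [  5.04 -12.61  -7.31] tcp [ 415.2 -365.3  157.2] tooly -88.5 q7 -0.45 t 34.175 gap 26.0 F [ 0.1 -0.8  3.5]
```

{"api": "arm_command", "payload": {"increments": [[-1,0,0,-1,0,0,-0.3],[-1,0,0,-1,0,0,0],[-1,0,0,-1,0,0,0],[-1,0,0,-1,0,0,0],[-1,0,0,-1,0,0,0]]}}

```text
t: 34.8
tcp_pos: [414.5, -364.4, 281.9]
tcp_rot: [1.0, 0.028, -0.0, -0.0]
contact_force: [-0.2, 0.2, -1.4]
finger_gap: 25.5
gripper_force: 19.9
```

{"api": "arm_command", "payload": {"increments": [[-1,0,0,-1,0,0,0],[-1,0,0,-1,0,0,0],[-1,0,0,-0.3,0,0,0],[-1,0.4,-0.98,0,0,0,0],[-1,0.4,-0.98,0,0,0,0]]}}

```text
t: 35.42
tcp_pos: [431.7, -314.0, 338.1]
tcp_rot: [1.0, 0.027, -0.001, -0.0]
contact_force: [-0.0, -0.1, -2.9]
finger_gap: 25.9
gripper_force: 20.0
```

{"api": "arm_command", "payload": {"increments": [[-1,0.4,-0.98,0,0,0,0],[-1,0.4,-0.98,0,0,0,0],[-1,0.4,-0.98,0,0,0,0],[-1,0.4,-0.98,0,0,0,0],[-1,0.4,-0.98,0,0,0,0]]}}

```text
t: 36.05
tcp_pos: [474.8, -188.6, 338.1]
tcp_rot: [1.0, 0.028, -0.001, -0.0]
contact_force: [0.1, 0.6, -3.1]
finger_gap: 25.7
gripper_force: 20.0
```

{"api": "arm_command", "payload": {"increments": [[-1,0.4,-0.98,0,0,0,0],[-1,0.4,-0.98,0,0,0,0],[-1,0.4,-0.98,0,0,0,0],[-1,0.4,-0.98,0,0,0,0],[-1,0.4,-0.98,0,0,0,0]]}}

```text
t: 36.67
tcp_pos: [517.8, -63.7, 338.1]
tcp_rot: [1.0, 0.028, -0.001, -0.0]
contact_force: [0.5, 0.0, -1.5]
finger_gap: 25.7
gripper_force: 20.0
```

```bash
python3 -c "
from h import *
plan(525.8,-43.6,172.5,-86.8)"
```

```text
turn [-0.    0.02  0.  ] shift [ 0.36 -0.78  6.62] tcp [517.8 -63.7 338.1] tooly -86.8 q7 -1.32 t 36.675 gap 25.7 F [ 0.5  0.  -1.5]
```

{"api": "arm_command", "payload": {"increments": [[-1,0.32,-0.6,0.3,0,0,0],[-1,0,0,0.2,0,0,0],[-1,0,0,0,0,0,0]]}}

```text
t: 37.05
tcp_pos: [524.6, -50.5, 325.8]
tcp_rot: [1.0, 0.027, -0.001, 0.0]
contact_force: [-1.1, -0.4, -2.0]
finger_gap: 25.6
gripper_force: 20.0
```

```bash
python3 -c "
from h import *
plan(525.8,-43.6,172.5,-86.8)"
```

```text
turn [ 0.01  0.02 -0.02] shift [ 0.06 -0.27  6.13] tcp [524.6 -50.5 325.8] tooly -86.9 q7 -1.32 t 37.05 gap 25.6 F [-1.1 -0.4 -2. ]
```

{"api": "arm_command", "payload": {"increments": [[-1,0.06,-0.1,1,0,0,0],[-1,0,0,1,0,0,0],[-1,0,0,1,0,0,0],[-1,0,0,1,0,0,0],[-1,0,0,1,0,0,0]]}}

```text
t: 37.67
tcp_pos: [526.6, -48.1, 201.2]
tcp_rot: [1.0, 0.027, 0.0, 0.0]
contact_force: [0.1, 0.6, -1.9]
finger_gap: 25.8
gripper_force: 20.0
```

{"api": "arm_command", "payload": {"increments": [[-1,0,0,0.6,0,0,0],[-1,0,0,0.3,0,0,0],[-1,0,0,0.1,0,0,0],[-1,0,0,0,0,0,0]]}}

```text
t: 38.17
tcp_pos: [527.2, -46.8, 177.2]
tcp_rot: [1.0, 0.028, 0.0, -0.0]
contact_force: [0.2, 0.2, -1.7]
finger_gap: 26.2
gripper_force: 20.0
```

```bash
python3 -c "
from h import *
plan(525.8,-43.6,172,-86.8)"
```

```text
turn [-0.   -0.01 -0.  ] shift [-0.05 -0.13  0.21] tcp [527.2 -46.8 177.2] tooly -86.8 q7 -1.14 t 38.175 gap 26.2 F [ 0.2  0.2 -1.7]
```

{"api": "arm_command", "payload": {"increments": [[-1,0,0,0.12,0,0,0],[-1,0,0,0.09,0,0,0],[-1,0,0,0,0,0,0]]}}

```text
t: 38.55
tcp_pos: [527.0, -46.6, 171.5]
tcp_rot: [1.0, 0.028, 0.0, -0.0]
contact_force: [0.1, -0.1, -0.8]
finger_gap: 25.6
gripper_force: 20.0
```

{"api": "arm_command", "payload": {"increments": [[-0.4,0,0,0,0,0,0],[0,0,0,0,0,0,0],[0.1,0,0,0,0,0,0],[0.1,0,0,0,0,0,0]]}}

```text
t: 39.05
tcp_pos: [526.9, -46.7, 171.5]
tcp_rot: [1.0, 0.028, 0.0, 0.0]
contact_force: [-0.8, 0.3, 0.9]
finger_gap: 47.9
gripper_force: 0.0
```

{"api": "arm_command", "payload": {"increments": [[0.1,0,0,-1,0,0,0],[0.1,0,0,-1,0,0,0],[0.1,0,0,-1,0,0,0],[0.1,0,0,-1,0,0,0],[0.1,0,0,-1,0,0,0]]}}

```text
t: 39.67
tcp_pos: [526.7, -46.8, 297.2]
tcp_rot: [1.0, 0.028, -0.0, -0.0]
contact_force: [-0.1, -1.9, -0.6]
finger_gap: 48.5
gripper_force: 0.0
```

```bash
cat > b.py <<'E'
from h import *
np.set_printoptions(precision=1,suppress=True)
for n in("top","scene"):
    p=cam(n);P=cloud(p);im=p["img"].astype(int)
    if n=="scene": save(p,"now")
    m=reg(P,(im.min(-1)>110)&(im.max(-1)-im.min(-1)<40),(300,800),(-460,500),(18,36)).astype(np.uint8)
    k,L,S,C=cv2.connectedComponentsWithStats(m)
    for i in range(1,k):
        if S[i,4]>200:print(n,S[i,4],rect(P[L==i]))
    m=reg(P,im.max(-1)>0,(440,600),(-110,130),(163,190)).astype(np.uint8)
    k,L,S,C=cv2.connectedComponentsWithStats(m)
    for i in range(1,k):
        if S[i,4]>30:print(" muff",S[i,4],rect(P[L==i]))
    m=reg(P,im.min(-1)>100,(590,760),(-60,100),(176,270))
    if m.sum()>100: print(" column",rect(P[m]),P[m][:,2].max())
E
python3 b.py;python3 -c "
from h import *
plan(573,-293,250,-5)"
```

```text
top 487 [599.  423.6  88.8  88.7  20.6]
top 464 [ 570.4 -291.1   91.5   67.5   87.8]
top 500 [425.2 402.   92.5  67.5  87.6]
top 491 [424.3 280.9  91.1  67.7 -81.5]
scene 557 [ 573.3 -294.9   92.9   70.6   88.2]
scene 554 [426.9 278.2  92.7  71.  -82.6]
scene 563 [428.  400.2  92.8  69.9  86.7]
scene 741 [600.6 422.8  92.   88.8 -58.2]
 muff 142 [521.4 -48.4  51.3  25.8   3. ]
 muff 146 [515.8  61.7  52.9  25.9   4.1]
turn [  0.03  -0.04 -14.28] shift [-9.64  2.64  1.94] tcp [528.2 -47.1 298.6] tooly -86.8 q7 -1.29 t 39.775 gap 48.3 F [ 0.7  0.  -1. ]
```

Both muffs hang on the bar (pads near 521,-48 and 516,62). Now the boxes, starting with the right one.

{"api": "arm_command", "payload": {"increments": [[1,0,0,0,0,0,-1],[1,0,0,0,0,0,-1],[1,0,0,0,0,0,-1],[1,0,0,0,0,0,-1],[1,0,0,0,0,0,-1]]}}

```text
t: 40.4
tcp_pos: [526.3, -46.6, 295.3]
tcp_rot: [0.961, 0.276, -0.001, -0.0]
contact_force: [0.5, -0.0, -0.4]
finger_gap: 87.7
gripper_force: 0.0
```

{"api": "arm_command", "payload": {"increments": [[1,0,0,0,0,0,-1],[1,0,0,0,0,0,-1],[1,0,0,0,0,0,-1],[1,0,0,0,0,0,-1],[1,0,0,0,0,0,-1]]}}

```text
t: 41.02
tcp_pos: [526.3, -46.6, 295.2]
tcp_rot: [0.863, 0.505, -0.001, -0.0]
contact_force: [0.2, -0.1, 0.6]
finger_gap: 87.7
gripper_force: 0.0
```

{"api": "arm_command", "payload": {"increments": [[1,0,0,0,0,0,-1],[1,0,0,0,0,0,-1],[1,0,0,0,0,0,-1],[1,0,0,0,0,0,-1],[1,0,0,0,0,0,-0.8]]}}

```text
t: 41.65
tcp_pos: [526.3, -46.6, 295.2]
tcp_rot: [0.718, 0.696, -0.001, -0.001]
contact_force: [0.5, -0.1, -0.4]
finger_gap: 87.8
gripper_force: 0.0
```

{"api": "arm_command", "payload": {"increments": [[1,-1,0.2,0,0,0,0],[1,-1,0.2,0,0,0,0],[1,-1,0.2,0,0,0,0],[1,-1,0.2,0,0,0,0],[1,-1,0.2,0,0,0,0]]}}

```text
t: 42.28
tcp_pos: [547.1, -173.1, 295.1]
tcp_rot: [0.719, 0.695, -0.0, -0.001]
contact_force: [1.0, -0.6, -0.7]
finger_gap: 87.5
gripper_force: 0.0
```

{"api": "arm_command", "payload": {"increments": [[1,-1,0.2,0.4,0,0,0],[1,-1,0.2,0.6,0,0,0],[1,-1,0.2,1,0,0,0],[1,-1,0.2,1,0,0,0],[1,0,0,0,0,0,0]]}}

```text
t: 42.9
tcp_pos: [561.8, -274.4, 218.4]
tcp_rot: [0.721, 0.693, -0.002, -0.002]
contact_force: [-0.0, -0.4, 0.2]
finger_gap: 88.1
gripper_force: 0.0
```

```bash
python3 -c "
from h import *
plan(573,-293.5,18,-2.3)"
```

```text
turn [-0.05 -0.    0.02] shift [-0.74  0.48  8.02] tcp [ 561.8 -274.4  218.4] tooly -2.2 q7 0.63 t 42.9 gap 88.1 F [-0.  -0.4  0.2]
```

{"api": "arm_command", "payload": {"increments": [[1,-0.74,0.48,1,0,0,0],[1,0,0,1,0,0,0],[1,0,0,1,0,0,0],[1,0,0,1,0,0,0],[1,0,0,1,0,0,0]]}}

```text
t: 43.52
tcp_pos: [575.8, -290.7, 96.0]
tcp_rot: [0.719, 0.695, 0.001, 0.0]
contact_force: [-0.0, 0.5, 0.5]
finger_gap: 87.7
gripper_force: 0.0
```

{"api": "arm_command", "payload": {"increments": [[1,0,0,1,0,0,0],[1,0,0,0,0,0,0],[1,0,0,0,0,0,0]]}}

```text
t: 43.9
tcp_pos: [576.0, -291.9, 72.5]
tcp_rot: [0.719, 0.695, 0.0, 0.001]
contact_force: [0.0, -0.8, -0.1]
finger_gap: 87.7
gripper_force: 0.0
```

```bash
python3 -c "
from h import *
plan(573,-293.5,18,-2.3)"
```

```text
turn [0.01 0.   0.06] shift [-0.07 -0.12  2.18] tcp [ 576.  -291.9   72.5] tooly -2.0 q7 0.76 t 43.9 gap 87.7 F [ 0.  -0.8 -0.1]
```

{"api": "arm_command", "payload": {"increments": [[1,-0.07,-0.12,1,0,0,0],[1,0,0,0.9,0,0,0],[1,0,0,0.2,0,0,0],[0.6,0,0,0,0,0,0]]}}

```text
t: 44.4
tcp_pos: [572.3, -293.7, 18.9]
tcp_rot: [0.719, 0.695, -0.0, -0.0]
contact_force: [-0.6, -0.9, -0.1]
finger_gap: 81.0
gripper_force: 0.0
```

{"api": "arm_command", "payload": {"increments": [[0,0,0,0,0,0,0],[0,0,0,0,0,0,0],[0,0,0,0,0,0,0]]}}

```text
t: 44.78
tcp_pos: [572.7, -294.0, 19.7]
tcp_rot: [0.719, 0.695, 0.0, 0.001]
contact_force: [0.3, -0.6, 4.4]
finger_gap: 66.1
gripper_force: 20.0
```

```bash
python3 -c "
from h import *
plan(573,-293.5,120,-2.3)"
```

```text
turn [0.01 0.   0.05] shift [ 0.02  0.01 -4.01] tcp [ 572.7 -294.    19.7] tooly -2.0 q7 0.8 t 44.775 gap 66.1 F [ 0.3 -0.6  4.4]
```

{"api": "arm_command", "payload": {"increments": [[0,0,0,-0.5,0,0,0],[0,0,0,-1,0,0,0],[0,0,0,-1,0,0,0],[0,0,0,-1,0,0,0],[0,0,0,-1,0,0,0]]}}

```text
t: 45.4
tcp_pos: [571.9, -293.5, 132.7]
tcp_rot: [0.719, 0.695, 0.0, -0.0]
contact_force: [0.6, -0.4, -0.6]
finger_gap: 66.0
gripper_force: 20.0
```

{"api": "arm_command", "payload": {"increments": [[0,0,0,-1,0,0,-0.9],[0,0,0,-1,0,0,0],[0,0,0,-1,0,0,0],[0,0,0,-1,0,0,0],[0,0,0,-1,0,0,0]]}}

```text
t: 46.02
tcp_pos: [571.6, -293.6, 257.6]
tcp_rot: [0.688, 0.726, 0.0, -0.0]
contact_force: [0.4, -0.7, -2.6]
finger_gap: 65.8
gripper_force: 20.0
```

```bash
python3 -c "
from h import *
plan(675,20,240,3.2)"
```

```text
turn [-0.   -0.   -0.01] shift [12.29  4.83  0.7 ] tcp [ 571.6 -293.6  257.6] tooly 3.1 q7 0.72 t 46.025 gap 65.8 F [ 0.4 -0.7 -2.6]
```

{"api": "arm_command", "payload": {"increments": [[0,0.95,0.37,0,0,0,0],[0,0.95,0.37,0,0,0,0],[0,0.95,0.37,0,0,0,0],[0,0.95,0.37,0,0,0,0],[0,0.95,0.37,0,0,0,0]]}}

```text
t: 46.65
tcp_pos: [611.5, -171.8, 256.8]
tcp_rot: [0.688, 0.726, -0.0, -0.0]
contact_force: [0.3, 0.2, -1.2]
finger_gap: 65.7
gripper_force: 20.0
```

{"api": "arm_command", "payload": {"increments": [[0,0.95,0.37,0,0,0,0],[0,0.95,0.37,0,0,0,0],[0,0.95,0.37,0,0,0,0],[0,0.95,0.37,0,0,0,0],[0,0.95,0.37,0,0,0,0]]}}

```text
t: 47.28
tcp_pos: [651.4, -50.6, 256.7]
tcp_rot: [0.688, 0.726, -0.0, -0.0]
contact_force: [-0.2, -0.3, -1.9]
finger_gap: 65.7
gripper_force: 20.0
```

{"api": "arm_command", "payload": {"increments": [[0,0.95,0.37,0.4,0,0,0],[0,0.95,0.37,0.3,0,0,0],[0,0.85,0.37,0.3,0,0,0],[0,0,0,0,0,0,0],[0,0,0,0,0,0,0]]}}

```text
t: 47.9
tcp_pos: [675.3, 17.4, 231.5]
tcp_rot: [0.688, 0.726, -0.0, 0.0]
contact_force: [-0.4, -0.3, -1.1]
finger_gap: 66.0
gripper_force: 20.0
```

```bash
python3 -c "
from h import *
plan(675,20,180,3.2)"
```

```text
turn [-0.    0.01 -0.02] shift [ 0.11 -0.01  2.06] tcp [675.3  17.4 231.5] tooly 3.1 q7 0.22 t 47.9 gap 66.0 F [-0.4 -0.3 -1.1]
```

{"api": "arm_command", "payload": {"increments": [[0,0.06,0,0.9,0,0,0],[0,0,0,0.7,0,0,0],[0,0,0,0.2,0,0,0],[0,0,0,0,0,0,0]]}}

```text
t: 48.4
tcp_pos: [675.3, 19.7, 186.4]
tcp_rot: [0.688, 0.726, -0.0, 0.0]
contact_force: [-0.3, -0.4, -1.1]
finger_gap: 65.9
gripper_force: 20.0
```

```bash
python3 -c "
from h import *
plan(675,20,179.5,3.2)"
```

```text
turn [-0.    0.   -0.02] shift [ 0.01 -0.01  0.28] tcp [675.3  19.7 186.4] tooly 3.1 q7 0.24 t 48.4 gap 65.9 F [-0.3 -0.4 -1.1]
```

{"api": "arm_command", "payload": {"increments": [[0,0,0,0.15,0,0,0],[0,0,0,0.13,0,0,0],[0,0,0,0,0,0,0]]}}

```text
t: 48.78
tcp_pos: [675.6, 20.2, 179.7]
tcp_rot: [0.687, 0.726, 0.0, 0.0]
contact_force: [0.4, -0.4, -1.5]
finger_gap: 66.1
gripper_force: 20.0
```

```bash
python3 -c "
from h import *
plan(675,20,179.5,3.2)"
```

```text
turn [ 0.01 -0.   -0.01] shift [-0.01 -0.02  0.01] tcp [675.6  20.2 179.7] tooly 3.2 q7 0.25 t 48.775 gap 66.1 F [ 0.4 -0.4 -1.5]
```

{"api": "arm_command", "payload": {"increments": [[0,0,0,0.06,0,0,0],[0,0,0,0,0,0,0],[1,0,0,0,0,0,0],[1,0,0,0,0,0,0],[1,0,0,0,0,0,0]]}}

```text
t: 49.4
tcp_pos: [675.3, 20.2, 177.7]
tcp_rot: [0.687, 0.726, -0.0, -0.0]
contact_force: [-0.8, -0.3, 0.5]
finger_gap: 87.2
gripper_force: 0.0
```

{"api": "arm_command", "payload": {"increments": [[1,0,0,-0.6,0,0,0],[1,0,0,-1,0,0,0],[1,0,0,-1,0,0,0],[1,0,0,-1,0,0,-0.8],[1,0,0,0,0,0,0]]}}

```text
t: 50.02
tcp_pos: [676.7, 19.8, 270.9]
tcp_rot: [0.658, 0.753, 0.002, 0.002]
contact_force: [0.1, -0.1, -0.7]
finger_gap: 87.7
gripper_force: 0.0
```

```bash
python3 b.py; python3 -c "
from h import *
plan(426.5,279,150,8)"
```

```text
top 488 [598.7 424.9  89.8  88.3  74.8]
top 478 [425.9 402.7  93.5  64.8  89.8]
 muff 120 [516.3 -45.7  47.1  22.6   0.5]
 column [673.2  -1.3  93.4  72.6 -64.5] 262.60739419544524
scene 549 [426.5 278.3  92.7  71.1 -81.5]
scene 567 [427.2 399.6  91.8  72.4  86.5]
scene 741 [601.6 420.4  91.1  87.3   0.7]
 muff 61 [527.3 -53.   41.9  17.   13.8]
 muff 144 [515.7  61.6  51.5  25.8   3.2]
 column [677.7  19.1  91.7  66.7 -86. ] 192.6028495786763
turn [ 0.   -0.   -0.06] shift [11.63 -8.41  4.72] tcp [675.2  20.2 267.9] tooly 7.7 q7 0.27 t 50.125 gap 88.1 F [ 0. -0. -1.]
```

{"api": "arm_command", "payload": {"increments": [[1,0.97,-0.7,0,0,0,0],[1,0.97,-0.7,0,0,0,0],[1,0.97,-0.7,0,0,0,0],[1,0.97,-0.7,0,0,0,0],[1,0.97,-0.7,0,0,0,0]]}}

```text
t: 50.75
tcp_pos: [570.8, 129.2, 266.6]
tcp_rot: [0.658, 0.753, -0.001, -0.001]
contact_force: [-0.4, -0.0, -0.1]
finger_gap: 88.0
gripper_force: 0.0
```

{"api": "arm_command", "payload": {"increments": [[1,0.97,-0.7,0,0,0,0],[1,0.97,-0.7,0,0,0,0],[1,0.97,-0.7,0,0,0,0],[1,0.97,-0.7,0.5,0,0,0],[1,0.97,-0.7,1,0,0,0]]}}

```text
t: 51.38
tcp_pos: [468.5, 237.7, 229.8]
tcp_rot: [0.658, 0.753, 0.0, -0.0]
contact_force: [-0.5, 0.6, -0.2]
finger_gap: 88.0
gripper_force: 0.0
```

{"api": "arm_command", "payload": {"increments": [[1,0.97,-0.7,1,0,0,0],[1,0.97,-0.7,1,0,0,0],[1,0,0,1,0,0,0],[1,0,0,1,0,0,0],[1,0,0,1,0,0,0]]}}

```text
t: 52.0
tcp_pos: [427.2, 279.9, 103.7]
tcp_rot: [0.658, 0.753, -0.001, -0.0]
contact_force: [0.7, -0.0, 0.4]
finger_gap: 87.9
gripper_force: 0.0
```

{"api": "arm_command", "payload": {"increments": [[1,0,0,1,0,0,0],[1,0,0,0.5,0,0,0],[1,0,0,0,0,0,0]]}}

```text
t: 52.38
tcp_pos: [427.5, 279.7, 67.0]
tcp_rot: [0.658, 0.753, -0.001, -0.0]
contact_force: [0.1, 0.5, -0.2]
finger_gap: 87.7
gripper_force: 0.0
```

```bash
python3 -c "
from h import *
plan(426.5,279,18,8)"
```

```text
turn [-0.02  0.02 -0.05] shift [-0.02 -0.04  1.96] tcp [427.5 279.7  67. ] tooly 7.7 q7 -0.24 t 52.375 gap 87.7 F [ 0.1  0.5 -0.2]
```

{"api": "arm_command", "payload": {"increments": [[1,-0.02,-0.04,1,0,0,0],[1,0,0,0.9,0,0,0],[0.8,0,0,0.02,0,0,0],[0.4,0,0,0,0,0,0],[0,0,0,0,0,0,0]]}}

```text
t: 53.0
tcp_pos: [427.6, 280.1, 21.0]
tcp_rot: [0.658, 0.753, 0.001, -0.0]
contact_force: [-1.7, -1.2, 4.5]
finger_gap: 66.1
gripper_force: 20.0
```

{"api": "arm_command", "payload": {"increments": [[0,0,0,0,0,0,0],[0,0,0,0,0,0,0],[0,0,0,0,0,0,0]]}}

```text
t: 53.38
tcp_pos: [427.6, 280.1, 21.0]
tcp_rot: [0.658, 0.753, 0.001, -0.0]
contact_force: [-1.7, -1.4, 6.7]
finger_gap: 65.7
gripper_force: 20.0
```

```bash
python3 -c "
from h import *
plan(426.5,279,18,8)"
```

```text
turn [ 0.01 -0.01 -0.05] shift [-0.04 -0.05  0.12] tcp [427.6 280.1  21. ] tooly 7.7 q7 -0.19 t 53.375 gap 65.7 F [-1.7 -1.4  6.7]
```

{"api": "arm_command", "payload": {"increments": [[0,0,0,-0.5,0,0,0],[0,0,0,-1,0,0,0],[0,0,0,-1,0,0,0],[0,0,0,-1,0,0,0.78],[0,0,0,-1,0,0,0]]}}

```text
t: 54.0
tcp_pos: [427.1, 279.6, 133.9]
tcp_rot: [0.687, 0.727, 0.0, -0.0]
contact_force: [0.8, -0.5, -2.0]
finger_gap: 66.0
gripper_force: 20.0
```

{"api": "arm_command", "payload": {"increments": [[0,0,0,-1,0,0,0],[0,0,0,-1,0,0,0],[0,0,0,-1,0,0,0],[0,0,0,-1,0,0,0],[0,0,0,-1,0,0,0]]}}

```text
t: 54.62
tcp_pos: [426.9, 279.2, 258.8]
tcp_rot: [0.687, 0.727, 0.0, -0.0]
contact_force: [-0.4, 0.2, -0.1]
finger_gap: 65.9
gripper_force: 20.0
```

{"api": "arm_command", "payload": {"increments": [[0,0,0,-0.6,0,0,0],[0,0,0,0,0,0,0]]}}

```text
t: 54.88
tcp_pos: [427.5, 279.9, 273.4]
tcp_rot: [0.687, 0.727, 0.001, -0.0]
contact_force: [-0.5, 0.1, -1.7]
finger_gap: 65.6
gripper_force: 20.0
```

```bash
python3 -c "
from h import *
plan(675,21,260,3.2)"
```

```text
turn [ 0.01 -0.02  0.01] shift [-10.89   9.31   0.53] tcp [427.5 279.9 273.4] tooly 3.3 q7 -0.51 t 54.875 gap 65.6 F [-0.5  0.1 -1.7]
```

{"api": "arm_command", "payload": {"increments": [[0,-0.99,0.846,0,0,0,0],[0,-0.99,0.846,0,0,0,0],[0,-0.99,0.846,0,0,0,0],[0,-0.99,0.846,0,0,0,0],[0,-0.99,0.846,0,0,0,0]]}}

```text
t: 55.5
tcp_pos: [539.8, 161.2, 271.1]
tcp_rot: [0.687, 0.727, -0.001, -0.0]
contact_force: [-0.6, 0.3, -1.3]
finger_gap: 66.3
gripper_force: 20.0
```

{"api": "arm_command", "payload": {"increments": [[0,-0.99,0.846,0,0,0,0],[0,-0.99,0.846,0,0,0,0],[0,-0.99,0.846,0,0,0,0],[0,-0.99,0.846,0,0,0,0],[0,-0.99,0.846,0,0,0,0]]}}

```text
t: 56.12
tcp_pos: [652.4, 43.9, 270.7]
tcp_rot: [0.687, 0.727, -0.001, -0.001]
contact_force: [-0.0, 1.1, -1.6]
finger_gap: 65.9
gripper_force: 20.0
```

{"api": "arm_command", "payload": {"increments": [[0,-0.99,0.846,0,0,0,0],[0,0,0,0.7,0,0,0],[0,0,0,0.6,0,0,0],[0,0,0,0,0,0,0]]}}

```text
t: 56.62
tcp_pos: [673.1, 22.8, 237.3]
tcp_rot: [0.686, 0.728, -0.001, -0.002]
contact_force: [-0.3, 0.7, -1.9]
finger_gap: 66.4
gripper_force: 20.0
```

```bash
python3 -c "
from h import *
plan(675,21,209,3.2)"
```

```text
turn [-0.05 -0.01  0.03] shift [-0.08  0.07  1.13] tcp [673.1  22.8 237.3] tooly 3.4 q7 0.24 t 56.625 gap 66.4 F [-0.3  0.7 -1.9]
```

{"api": "arm_command", "payload": {"increments": [[0,-0.06,0.05,0.5,0,0,0],[0,0,0,0.35,0,0,0],[0,0,0,0,0,0,0]]}}

```text
t: 57.0
tcp_pos: [675.7, 20.0, 217.8]
tcp_rot: [0.687, 0.727, -0.001, -0.001]
contact_force: [-0.7, -0.5, -1.9]
finger_gap: 65.8
gripper_force: 20.0
```

```bash
python3 -c "
from h import *
plan(675.3,21,209,3.2)"
```

```text
turn [-0.02 -0.    0.01] shift [ 0.04 -0.01  0.35] tcp [675.7  20.  217.8] tooly 3.3 q7 0.25 t 57.0 gap 65.8 F [-0.7 -0.5 -1.9]
```

{"api": "arm_command", "payload": {"increments": [[0,0.03,0,0.2,0,0,0],[0,0,0,0.14,0,0,0],[0,0,0,0,0,0,0]]}}

```text
t: 57.38
tcp_pos: [676.1, 20.5, 209.9]
tcp_rot: [0.687, 0.727, -0.0, -0.0]
contact_force: [0.7, 0.5, -1.9]
finger_gap: 66.4
gripper_force: 20.0
```

```bash
python3 -c "
from h import *
plan(675.3,21,209,3.2)"
```

```text
turn [-0.   -0.    0.01] shift [ 0.02 -0.03  0.04] tcp [676.1  20.5 209.9] tooly 3.3 q7 0.25 t 57.375 gap 66.4 F [ 0.7  0.5 -1.9]
```

{"api": "arm_command", "payload": {"increments": [[0,0,-0.03,0.07,0,0,0],[0,0,0,0,0,0,0],[1,0,0,0,0,0,0],[1,0,0,0,0,0,0],[1,0,0,0,0,0,0]]}}

```text
t: 58.0
tcp_pos: [675.4, 20.4, 208.3]
tcp_rot: [0.687, 0.727, -0.0, -0.0]
contact_force: [1.0, 0.5, -0.2]
finger_gap: 87.3
gripper_force: 0.0
```

{"api": "arm_command", "payload": {"increments": [[1,0,0,-0.6,0,0,0],[1,0,0,-1,0,0,0],[1,0,0,-1,0,0,0.6],[1,0,0,-0.4,0,0,0.5],[1,0,0,0,0,0,0]]}}

```text
t: 58.62
tcp_pos: [676.2, 20.3, 285.2]
tcp_rot: [0.725, 0.688, 0.001, 0.001]
contact_force: [0.0, -0.3, -0.7]
finger_gap: 87.9
gripper_force: 0.0
```

```bash
python3 b.py; python3 -c "
from h import *
plan(427,401,150,-3)"
```

```text
top 485 [598.6 424.4  89.2  89.  -20.8]
top 473 [425.8 402.1  92.5  65.4  88.4]
 muff 120 [511.9  64.9  49.3  26.2   3.5]
 muff 120 [516.6 -45.7  47.   22.6   0.5]
 column [658.   -1.7  91.2  70.5 -48.8] 220.6875199357495
scene 568 [427.7 399.3  91.7  71.9  88.1]
scene 732 [601.7 421.   90.   89.4 -51. ]
 muff 81 [520.2 -52.1  52.2  18.8   3.1]
 muff 143 [516.8  61.7  51.9  25.9   3.9]
 column [677.7  19.3  92.   67.3 -86.3] 220.53658349566007
turn [-0. -0.  0.] shift [ 14.68 -10.72   5.34] tcp [675.4  20.5 283.5] tooly -3.0 q7 0.12 t 58.725 gap 87.8 F [-0.6  0.4  0.2]
```

{"api": "arm_command", "payload": {"increments": [[1,0.98,-0.715,0,0,0,0],[1,0.98,-0.715,0,0,0,0],[1,0.98,-0.715,0,0,0,0],[1,0.98,-0.715,0,0,0,0],[1,0.98,-0.715,0,0,0,0]]}}

```text
t: 59.35
tcp_pos: [591.8, 148.2, 282.8]
tcp_rot: [0.725, 0.688, -0.0, -0.0]
contact_force: [0.6, -0.2, 0.4]
finger_gap: 87.9
gripper_force: 0.0
```

{"api": "arm_command", "payload": {"increments": [[1,0.98,-0.715,0,0,0,0],[1,0.98,-0.715,0,0,0,0],[1,0.98,-0.715,0,0,0,0],[1,0.98,-0.715,0,0,0,0],[1,0.98,-0.715,0,0,0,0]]}}

```text
t: 59.98
tcp_pos: [509.0, 275.1, 282.9]
tcp_rot: [0.725, 0.688, -0.0, -0.0]
contact_force: [0.3, 1.0, -0.4]
finger_gap: 87.8
gripper_force: 0.0
```

{"api": "arm_command", "payload": {"increments": [[1,0.98,-0.715,0,0,0,0],[1,0.98,-0.715,1,0,0,0],[1,0.98,-0.715,1,0,0,0],[1,0.98,-0.715,1,0,0,0],[1,0.94,-0.715,1,0,0,0]]}}

```text
t: 60.6
tcp_pos: [426.2, 401.2, 182.2]
tcp_rot: [0.725, 0.688, -0.0, -0.0]
contact_force: [0.8, 0.3, 0.9]
finger_gap: 87.8
gripper_force: 0.0
```

{"api": "arm_command", "payload": {"increments": [[1,0,0,1,0,0,0],[1,0,0,1,0,0,0],[1,0,0,1,0,0,0],[1,0,0,1,0,0,0],[1,0,0,0,0,0,0]]}}

```text
t: 61.22
tcp_pos: [425.9, 399.4, 81.5]
tcp_rot: [0.725, 0.688, -0.002, 0.0]
contact_force: [0.3, -0.7, 0.4]
finger_gap: 87.7
gripper_force: 0.0
```

```bash
python3 -c "
from h import *
plan(427,400.7,18,-2.5)"
```

```text
turn [-0.03  0.04 -0.09] shift [0.06 0.04 2.54] tcp [425.9 399.4  81.5] tooly -3.0 q7 -0.54 t 61.225 gap 87.7 F [ 0.3 -0.7  0.4]
```

{"api": "arm_command", "payload": {"increments": [[1,0.05,0.04,1,0,0,0],[1,0,0,1,0,0,0],[1,0,0,0.5,0,0,0],[0.7,0,0,0,0,0,0],[0,0,0,0,0,0,0]]}}

```text
t: 61.85
tcp_pos: [428.8, 402.2, 21.9]
tcp_rot: [0.726, 0.688, 0.001, -0.0]
contact_force: [-0.2, 0.5, -0.2]
finger_gap: 71.6
gripper_force: 0.0
```

{"api": "arm_command", "payload": {"increments": [[0,0,0,0,0,0,0],[0,0,0,0,0,0,0],[0,0,0,0,0,0,0]]}}

```text
t: 62.22
tcp_pos: [428.6, 402.3, 21.9]
tcp_rot: [0.726, 0.688, 0.001, -0.0]
contact_force: [-1.5, -0.7, 6.8]
finger_gap: 65.5
gripper_force: 20.0
```

```bash
python3 -c "
from h import *
plan(427,400.7,18,-2.5)"
```

```text
turn [ 0.   -0.01 -0.09] shift [-0.07 -0.06  0.16] tcp [428.6 402.3  21.9] tooly -3.0 q7 -0.49 t 62.225 gap 65.5 F [-1.5 -0.7  6.8]
```

{"api": "arm_command", "payload": {"increments": [[0,0,0,-0.5,0,0,0],[0,0,0,-1,0,0,0],[0,0,0,-1,0,0,0],[0,0,0,-1,0,0,-0.6],[0,0,0,-1,0,0,-0.5]]}}

```text
t: 62.85
tcp_pos: [428.2, 401.5, 134.8]
tcp_rot: [0.686, 0.727, 0.0, 0.0]
contact_force: [0.1, 1.2, -1.9]
finger_gap: 65.6
gripper_force: 20.0
```

{"api": "arm_command", "payload": {"increments": [[0,0,0,-1,0,0,0],[0,0,0,-1,0,0,0],[0,0,0,-1,0,0,0],[0,0,0,-1,0,0,0],[0,0,0,-1,0,0,0]]}}

```text
t: 63.48
tcp_pos: [428.1, 401.3, 259.8]
tcp_rot: [0.687, 0.727, 0.0, -0.0]
contact_force: [0.1, 0.2, -1.6]
finger_gap: 65.9
gripper_force: 20.0
```

{"api": "arm_command", "payload": {"increments": [[0,0,0,-1,0,0,0],[0,0,0,-0.8,0,0,0],[0,0,0,0,0,0,0]]}}

```text
t: 63.85
tcp_pos: [428.9, 401.9, 305.2]
tcp_rot: [0.687, 0.727, 0.002, -0.0]
contact_force: [-0.2, -0.3, -1.3]
finger_gap: 65.8
gripper_force: 20.0
```

```bash
python3 -c "
from h import *
plan(675.3,21.3,290,3.2)"
```

```text
turn [ 0.02 -0.03  0.01] shift [-15.75   8.99   0.61] tcp [428.9 401.9 305.2] tooly 3.2 q7 -0.61 t 63.85 gap 65.8 F [-0.2 -0.3 -1.3]
```

{"api": "arm_command", "payload": {"increments": [[0,-0.985,0.562,0,0,0,0],[0,-0.985,0.562,0,0,0,0],[0,-0.985,0.562,0,0,0,0],[0,-0.985,0.562,0,0,0,0],[0,-0.985,0.562,0,0,0,0]]}}

```text
t: 64.47
tcp_pos: [505.2, 281.6, 302.3]
tcp_rot: [0.687, 0.727, -0.001, -0.0]
contact_force: [-0.5, -0.3, -0.8]
finger_gap: 65.9
gripper_force: 20.0
```

{"api": "arm_command", "payload": {"increments": [[0,-0.985,0.562,0,0,0,0],[0,-0.985,0.562,0,0,0,0],[0,-0.985,0.562,0,0,0,0],[0,-0.985,0.562,0,0,0,0],[0,-0.985,0.562,0,0,0,0]]}}

```text
t: 65.1
tcp_pos: [582.3, 162.9, 302.3]
tcp_rot: [0.687, 0.727, -0.001, -0.0]
contact_force: [-0.7, 0.6, -1.0]
finger_gap: 66.0
gripper_force: 20.0
```

{"api": "arm_command", "payload": {"increments": [[0,-0.985,0.562,0,0,0,0],[0,-0.985,0.562,0,0,0,0],[0,-0.985,0.562,0,0,0,0],[0,-0.985,0.562,0,0,0,0],[0,-0.985,0.562,0,0,0,0]]}}

```text
t: 65.72
tcp_pos: [659.4, 44.1, 302.1]
tcp_rot: [0.687, 0.727, -0.001, -0.001]
contact_force: [-0.2, -0.1, -1.8]
finger_gap: 65.9
gripper_force: 20.0
```

{"api": "arm_command", "payload": {"increments": [[0,-0.985,0.562,0,0,0,0],[0,0,0,0.8,0,0,0],[0,0,0,0.8,0,0,0],[0,0,0,0,0,0,0]]}}

```text
t: 66.22
tcp_pos: [673.1, 23.0, 260.2]
tcp_rot: [0.686, 0.728, -0.002, -0.002]
contact_force: [-0.6, 1.1, -1.6]
finger_gap: 65.9
gripper_force: 20.0
```

```bash
python3 -c "
from h import *
plan(675.3,21.3,238,3.2)"
```

```text
turn [-0.06 -0.01  0.03] shift [-0.07  0.08  0.89] tcp [673.1  23.  260.2] tooly 3.4 q7 0.24 t 66.225 gap 65.9 F [-0.6  1.1 -1.6]
```

{"api": "arm_command", "payload": {"increments": [[0,-0.04,0.05,0.4,0,0,0],[0,0,0,0.2,0,0,0],[0,0,0,0,0,0,0]]}}

```text
t: 66.6
tcp_pos: [676.3, 20.5, 248.2]
tcp_rot: [0.687, 0.727, -0.0, -0.0]
contact_force: [-0.7, 0.2, -1.7]
finger_gap: 66.0
gripper_force: 20.0
```

```bash
python3 -c "
from h import *
plan(675.3,21.3,238,3.2)"
```

```text
turn [-0.   -0.    0.01] shift [ 0.03 -0.04  0.41] tcp [676.3  20.5 248.2] tooly 3.3 q7 0.25 t 66.6 gap 66.0 F [-0.7  0.2 -1.7]
```

{"api": "arm_command", "payload": {"increments": [[0,0.02,-0.03,0.2,0,0,0],[0,0,0,0.16,0,0,0],[0,0,0,0.06,0,0,0],[0,0,0,0,0,0,0]]}}

```text
t: 67.1
tcp_pos: [675.7, 20.7, 238.0]
tcp_rot: [0.687, 0.727, 0.0, 0.0]
contact_force: [-0.5, -0.6, 0.2]
finger_gap: 65.6
gripper_force: 20.0
```

```bash
python3 -c "
from h import *
plan(675.3,21.3,238,3.2)"
```

```text
turn [ 0.   -0.    0.01] shift [ 0.02 -0.01 -0.  ] tcp [675.7  20.7 238. ] tooly 3.3 q7 0.25 t 67.1 gap 65.6 F [-0.5 -0.6  0.2]
```

Contact is just reached, so I'll release, back off well clear and inspect.

{"api": "arm_command", "payload": {"increments": [[0,0,0,0.02,0,0,0],[1,0,0,0,0,0,0],[1,0,0,0,0,0,0],[1,0,0,0,0,0,0],[1,0,0,-0.6,0,0,0]]}}

```text
t: 67.72
tcp_pos: [674.9, 20.9, 251.8]
tcp_rot: [0.687, 0.727, -0.001, -0.001]
contact_force: [0.3, 0.1, 0.5]
finger_gap: 87.6
gripper_force: 0.0
```

{"api": "arm_command", "payload": {"increments": [[1,0,0,-1,0,0,0],[1,0,0,-1,0,0,0],[1,0,0,-1,0,0,0],[1,0.9,-0.8,-0.6,0,0,0],[1,0.9,-0.8,0,0,0,0]]}}

```text
t: 68.35
tcp_pos: [633.6, 63.1, 345.0]
tcp_rot: [0.687, 0.727, 0.001, 0.001]
contact_force: [-0.5, 0.4, -0.3]
finger_gap: 87.8
gripper_force: 0.0
```

{"api": "arm_command", "payload": {"increments": [[1,0.9,-0.8,0,0,0,0],[1,0.9,-0.8,0,0,0,0],[1,0.9,-0.8,0,0,0,0],[1,0.9,-0.8,0,0,0,0],[1,0.9,-0.8,0,0,0,0]]}}

```text
t: 68.97
tcp_pos: [526.5, 170.4, 343.6]
tcp_rot: [0.687, 0.727, 0.001, 0.0]
contact_force: [0.2, 0.6, -0.3]
finger_gap: 87.7
gripper_force: 0.0
```

{"api": "arm_command", "payload": {"increments": [[1,0.9,-0.8,0,0,0,0],[1,0.9,-0.6,0,0,0,0],[1,0.9,-0.4,0,0,0,0],[1,0.9,-0.2,0,0,0,0],[1,0,0,0,0,0,0]]}}

```text
t: 69.6
tcp_pos: [471.5, 258.5, 343.2]
tcp_rot: [0.686, 0.728, 0.001, -0.0]
contact_force: [0.9, -0.4, -0.1]
finger_gap: 87.6
gripper_force: 0.0
```

```bash
python3 b.py; python3 -c "
from h import *
a=cam('scene');b=cam('top')
a=a['img'][130:360,200:480,::-1];b=b['img'][95:325,200:480,::-1]
cv2.imwrite('pics/end.png',cv2.resize(np.hstack([a,b]),(800,330)))
s=cam('scene');P=cloud(s);im=s['img'].astype(int)
for lo,hi in((182,190),(210,218),(238,250)):
    X=P[reg(P,im.min(-1)>60,(600,760),(-60,100),(lo,hi))];print(lo,len(X),rect(X) if len(X)>3 else 0)
for y in((75,170),(-150,-45)):
    X=P[reg(P,im.max(-1)<110,(600,740),y,(166,195))];print(len(X),rect(X) if len(X)>3 else 0)"
```

```text
muff 125 [511.7  64.7  48.2  26.    2.7]
 muff 120 [516.6 -45.7  46.3  22.6   0.5]
 column [674.5   4.9 125.9  68.9 -86.2] 249.600629380506
scene 737 [601.7 420.9  91.1  87.8 -18.3]
 muff 142 [521.6 -48.3  51.1  26.1   3.7]
 muff 143 [515.   61.6  54.1  25.7   3.4]
 column [676.8  18.9  92.4  69.2 -86.3] 249.32660825604233
182 64 [696.6  34.5 109.1  51.5 -53.2]
210 80 [698.2  32.8 105.1  48.1 -55.7]
238 814 [677.   18.9  92.4  69.7 -85.9]
86 [670.1 113.1  41.5  11.8 -36.9]
99 [680.8 -76.3  43.7  10.4 -31.6]
```

View pics/end.png

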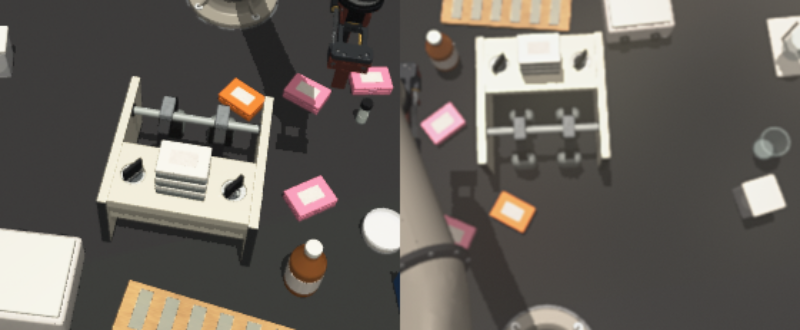

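The picture shows both cams turned, two muffs on the bar and a square column of three white boxes. No white box is left on the bench.

```bash
python3 -c "
from rig import robot
print(robot.sign_off())"
```

```text
the job is handed in; nothing more can be done
None
```

Job handed in: both cams are turned to their stops with the panels tight, both ear defenders hang on the bar, and all three slide boxes are stacked squarely mid-deck; while I lowered the first pair, the fingertips pressed on the bar and the wrist reading reached about 51 N, under the 120 N wrist limit but above the 40 N pressing figure if the fingertips count.

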